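# Gauge the depth of a scale's mast socket

### The arm

A 6-joint arm with a two-finger parallel gripper is mounted at the origin on the work surface. World frame = base frame: x ahead of the robot, y to its left, z up, the work surface at z = 0. Lengths are in mm, angles in rad, forces in N, time in s.
With the tool pointing down it reaches from about 350 to 850 mm from the base axis. Payload 8.1 kg.
Tool frame: the origin (TCP) lies midway between the tips of the shut fingers; the grasp point (between the pads) lies tcp_to_grasp behind it (tcp_to_grasp is the distance from the TCP to the grasp point, in mm); z points along the fingers, y is the direction in which the jaws open and shut (so a half turn about z gives the same grasp; the last joint's range is limited). The gripper opens to 93 mm and grips with 3 to 60 N. Pads are 15 mm wide; open, the fingers measure 128 mm over their backs; the gripper's body (75 mm by 188 mm) begins 65 mm behind the grasp point.
Start: joints at [-1.423, 0.13, 1.488, -0, 1.523, -0.085], TCP at [138.442, -583.814, 218.635] pointing down, gripper open.
Joint ranges: [-2.96, 2.96], [-0.89, 2.26], [0.02, 2.5], [-1.34, 4.48], [0, 2.73], [-2.66, 2.66]. Speed limits (rad/s): [2.39, 2.39, 2.79, 3.14, 3.14, 3.14].

### API

Orientations are given as a unit quaternion [x, y, z, w].
In Python, from station import get_state, get_image, finish_job, tcp_to_grasp gives the robot as it stands.
- The arm moves only by the shell command python3 -m inch 'ROWS' [FORCE]. ROWS is JSON, a list that holds one entry, the list of rows, each a list of 5 numbers: the shift along the tool's x, y, z in m, then the turn about the tool's z in degrees, then the opening, from -1 (shut) to 1 (fully open), so that 0 is half open. In form: [[[dx, dy, dz, spin, fingers], ...]]. A call has 1 to 5 rows; each row shifts and turns the pose as measured when the row begins, along the tool's axes as they then stand; what a row does not reach is not made up. A row lasts 1/12 s, in which the tool goes at most 41.7 mm and 7.16 degrees, less where a joint would pass 70% of its speed; a pose out of reach is approached as far as the arm can. A call with a gripper value outside its range is refused whole. The fingers move at their own pace and stop on an object; FORCE is the grip in N (left out, the last holds). Time passes only in rows, so rows that do not move let the fingers close. It gives the time, the measured TCP pose, the force and the opening at its end, in the units of the state.
- get_state(): the state, without advancing time (a new reading comes with each control period).
- get_image(name): name is "side" or "top" or "wrist"; returns a dict with "color" (400x640x3 uint8, red, green, blue), "fx", "fy", "cx", "cy" (pixels), "k1" (the pictures are not rectified: a ray, as slopes to the right and down, at radius r is drawn at 1 + k1 r^2 times it, then the intrinsics apply), "rvec" (rotation vector, rad) and "tvec" (3), from world to camera coordinates, as OpenCV has them. Camera axes: x right, y down, z forward; pixel columns grow to the right and rows downward; lengths in mm; the calibration is good to about 2 mm. A picture is of the moment at which its call begins. There is no depth.
- finish_job(): hands the job in, once; it reports no verdict.
The state is a dict: "t": time; "joint_pos": joint angles; "joint_velocities": joint speeds; "joint_efforts": joint torques, N m; "tool_pos": TCP position; "eef_rot": TCP orientation; "force": force on the tool from outside, world axes, zero at the start; "torque": the same for the moment, N m; "grip_width": finger opening in mm.
Only numpy, scipy, OpenCV 4.12 (cv2) and the standard library are available. Lean on these libraries where they do the work, as an engineer would, in place of code of your own. Each camera call takes 0.05 s, during which the arm holds its last target. There are 200 camera calls.

### The job

Take the depth gauge (orange handle) from its grey holder, lower its rod into the bore of the mast foot that stands on the blue mat until the rod gently bottoms out, so that the foot's top face pushes the red collar up the rod and marks the depth. Then stand the gauge back fully down in its holder with the mark undisturbed and let go; press with no more than about 2 kg of force, and leave the other things on the counter where they are.

Things in the scene. Friction and masses are not known exactly. Their poses are not given: they have to be found in the camera images.
- gauge_center (a point): Depth gauge, 165 mm long, about 160 g, stands upright in the holder at the start: a plain round steel rod 12 mm across (lower 120 mm, slightly chamfered flat tip, thin black rings) with an orange round handle 25 mm across and 45 mm high on top. Point: on its axis half-way up, 82.5 mm above the tip, 82.5 mm below the top; the middle of the handle is 60 mm above this point; z runs along the rod to the handle.
- gauge: The same depth gauge as a whole (with its collar); origin at the centre of the rod's tip, z along the rod towards the handle.
- gauge_tip (a point): Centre of the flat lower end of the gauge's rod.
- collar (a joint): Red collar (30 mm across, 12 mm high) that slides stiffly on the gauge's rod: it takes about 4 N to push it along and it stays where it is left. Its underside is 36 mm + this value (in m) above the rod's tip; the value grows as it is pushed up towards the handle (0 to 0.060 m). It starts near 0. The mark is right when 36 mm + value equals the depth of the bore.
- mat: Blue square work mat, 170 mm with a dark rim, 2 mm thick, lying on the counter under one of the three mast feet. Origin at the middle of its underside.
- foot_mouth (a point): The white mast foot that stands on the blue mat, fixed to the counter: round flange 104 mm across, 12 mm high, with a square column 56 x 56 mm rising to 95 mm. Its bore is blind, 14 mm across with a 2 mm lead-in chamfer at the mouth; its depth is unknown (somewhere between 45 and 75 mm, different each time) and has to be felt; its floor is a firm rubber pad that gives about 1 mm under 8 N. Point: centre of the bore's mouth, on the top face, 95 mm above the table; z up.
- foot: The same mast foot (the one on the mat) as a whole; origin at the centre of its underside, on the counter.
- spare_foot_1: Look-alike mast foot that is not on the mat, not to be used; fixed; the same outside; origin at the centre of its underside.
- spare_foot_2: Another look-alike mast foot that is not on the mat, not to be used; fixed; the same outside; origin at the centre of its underside.
- holder_well (a point): Gauge holder: grey block 80 x 80 mm, 50 mm high, fixed, with a round well 15 mm across (2 mm chamfer) and 35 mm deep in which the gauge stands with its collar above the block. Point: centre of the well's mouth, on the top face; z up.
- weight_big: Bystander: brass weight, 48 mm across, 55 mm high; origin under its centre.
- weight_small: Bystander: brass weight, 34 mm across, 42 mm high; origin under its centre.
- bowl: Bystander: steel bowl, 130 mm across, 45 mm high; origin under its centre.
- label_roll: Bystander: roll of paper labels standing on end, 56 mm across, 50 mm high; origin under its centre.
- screwdriver: Bystander: screwdriver lying on the counter; origin under its middle, handle to its -x.
- screw_tray: Bystander: blue two-part tray, 110 x 160 x 30 mm; origin under its centre.
There are look-alikes about, which are no part of the job. Of the things that look like the gauge, the largest one is meant.

How it is judged:
By the outcome, as a careful person would: the job done as asked, in the order asked, and still so for the second after the job is handed in, with the robot touching nothing.
It also fails if it takes over 64 s, if anything falls off the work surface, if the arm or the gripper's body presses on something with over 40 N, if the wrist force passes 120 N, or if a joint passes its speed limit or range.

## Working session

There is one attempt and no reset: what is moved stays moved. The work goes in short steps, Python scripts to look and compute and a shell command to move; the robot and the scene stay as the last step left them, time stands still between calls to the robot, and variables do not carry over. Pictures are saved under pics/ and viewed, about 8 in all and at most 12, crops included, and the job is handed in when it is done.

```bash
mkdir -p pics && cat > h.py <<'E'
import numpy as np, cv2
from scipy.spatial.transform import Rotation as R
from station import get_state, get_image, finish_job, tcp_to_grasp
def cam(n):
    im=get_image(n); return im
def ray(im,u,v):
    # distorted slopes -> undistorted
    K=np.array([[im['fx'],0,im['cx']],[0,im['fy'],im['cy']],[0,0,1.]])
    p=cv2.undistortPoints(np.array([[[u,v]]],float),K,np.array([im['k1'],0,0,0.]))[0,0]
    Rm=cv2.Rodrigues(np.array(im['rvec'],float))[0]; t=np.array(im['tvec'],float).ravel()
    return -Rm.T@t, Rm.T@np.array([p[0],p[1],1.])
def onplane(im,u,v,z):
    c,d=ray(im,u,v); return c+d*(z-c[2])/d[2]
def proj(im,P):
    K=np.array([[im['fx'],0,im['cx']],[0,im['fy'],im['cy']],[0,0,1.]])
    return cv2.projectPoints(np.array(P,float).reshape(-1,1,3),np.array(im['rvec'],float),np.array(im['tvec'],float),K,np.array([im['k1'],0,0,0.]))[0][:,0]
def save(im,name,box=None,s=1):
    c=im['color'][:,:,::-1]
    if box: c=c[box[1]:box[3],box[0]:box[2]]
    cv2.imwrite('pics/'+name,cv2.resize(c,None,fx=s,fy=s,interpolation=cv2.INTER_CUBIC))
def tri(ims,uvs):
    A=np.zeros((3,3));b=np.zeros(3)
    for im,(u,v) in zip(ims,uvs):
        c,d=ray(im,u,v); d=d/np.linalg.norm(d); M=np.eye(3)-np.outer(d,d); A+=M;b+=M@c
    return np.linalg.solve(A,b)
def blobs(im,lo,hi,amin=30):
    hsv=cv2.cvtColor(im['color'],cv2.COLOR_RGB2HSV)
    m=cv2.inRange(hsv,np.array(lo),np.array(hi))
    n,l,s,c=cv2.connectedComponentsWithStats(m)
    return [(s[i].tolist(),c[i].round(1).tolist()) for i in range(1,n) if s[i,4]>=amin],m
E
python3 - <<'E'
from h import *
s=get_state(); print(tcp_to_grasp,s)
a=cam('top');b=cam('side')
c=np.vstack([a['color'],b['color']])[:,:,::-1]
cv2.imwrite('pics/a.png',cv2.resize(c,(480,600))) if 0 else None
save(a,'top.png',s=1.25);save(b,'side.png',s=1.25)
for im in(a,b):print(im['fx'],im['k1'],ray(im,320,200))
for n,im in(('top',a),('side',b)):
    print(n,'orange',blobs(im,(5,150,120),(18,255,255))[0]); print('red',blobs(im,(0,150,80),(4,255,255))[0],blobs(im,(174,150,80),(180,255,255))[0]); print('blue',blobs(im,(98,100,50),(125,255,255),300)[0])
E
```

```text
18.8 {'t': 0.0, 'joint_pos': array([-1.42339521e+00,  1.31130758e-01,  1.48929399e+00,  1.03296294e-05,
        1.52296326e+00, -8.54075714e-02]), 'joint_velocities': array([-0.00053224, -0.00047013,  0.00116291, -0.00069602, -0.00093199,
        0.0010882 ]), 'joint_efforts': array([-8.58559433e-04, -5.59861851e+01, -4.91752017e+01,  7.67163816e-02,
        3.58565210e-02, -1.60445466e-04]), 'tool_pos': array([ 138.36505592, -583.25019261,  217.59751404]), 'eef_rot': array([ 9.93232290e-01,  1.16141344e-01, -2.26644278e-05, -8.97405694e-04]), 'force': array([ 0.66684241, -0.11554106,  0.6399102 ]), 'torque': array([ 0.00327594,  0.01628418, -0.02692844]), 'grip_width': 92.90317243562731}
502.29011765015434 0.0015307580007743208 (array([ 417.91954255,  -28.50875454, 1490.06716154]), array([ 0.10342305, -0.00926556, -0.99487801]))
378.02124919181875 -0.07935713804895751 (array([ 313.3153282 , -888.13110797,  740.08357587]), array([ 0.20668072,  0.78521433, -0.58382339]))
top orange [([420, 226, 9, 6, 36], [424.1, 228.8]), ([388, 237, 11, 8, 67], [392.6, 240.3]), ([405, 273, 8, 7, 35], [408.1, 276.1])]
red [([383, 237, 7, 9, 36], [385.7, 241.4]), ([261, 238, 9, 34, 219], [265.3, 254.8])] []
blue [([311, 104, 54, 39, 1991], [337.2, 123.2]), ([259, 192, 54, 53, 1206], [283.9, 218.7])]
side orange [([297, 226, 11, 20, 179], [302.1, 235.4]), ([262, 265, 9, 16, 109], [265.7, 272.5]), ([322, 270, 8, 15, 101], [325.1, 276.9])]
red [([256, 197, 31, 11, 162], [271.8, 201.6]), ([298, 260, 11, 11, 63], [303.2, 265.3]), ([265, 291, 9, 8, 37], [268.9, 295.1]), ([321, 295, 9, 9, 36], [325.2, 299.4])] []
blue [([391, 0, 249, 328, 52288], [538.7, 116.6]), ([281, 197, 55, 32, 445], [305.3, 214.1]), ([382, 203, 57, 45, 1602], [409.4, 224.7])]
```

View pics/top.png

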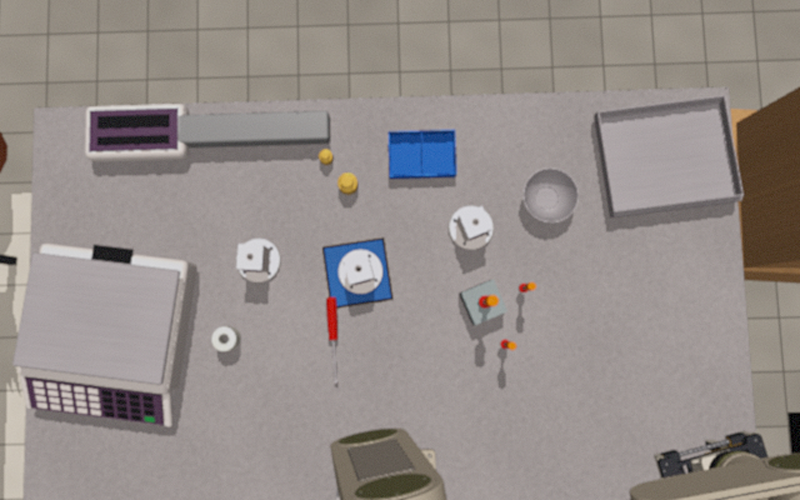

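View pics/side.png

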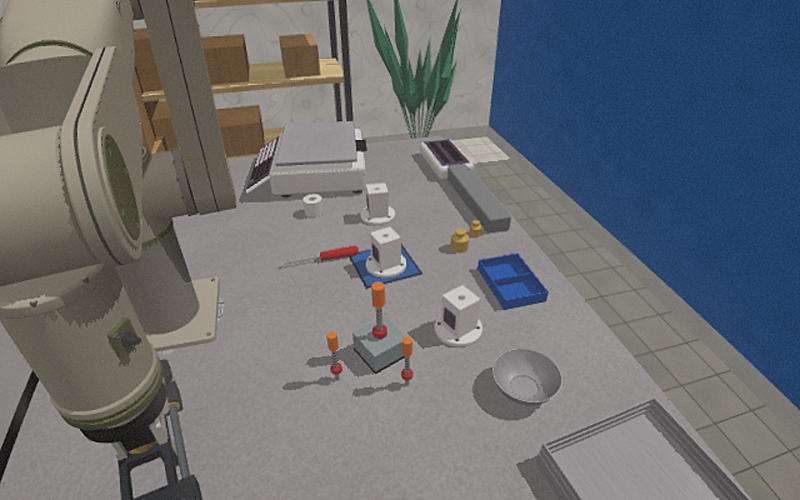

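Top view: the orange-handled gauge candidates are at px (393,240), which is large and in the grey holder, and at (424,229) and (408,276), which are small and stand on the counter. The first fits the description as the largest and the one in the holder. The mat's foot has its mouth near px (287,215), with spare feet at about (203,207) and (378,180).

```bash
python3 - <<'E'
from h import *
a=cam('top');b=cam('side')
print('handle mid',tri([a,b],[(392.6,240.3),(302.1,235.4)]))
for uv in ([424.1,228.8],[265.7,272.5]),([424.1,228.8],[325.1,276.9]),([408.1,276.1],[265.7,272.5]),([408.1,276.1],[325.1,276.9]): print('small',tri([a,b],uv))
print('mat',onplane(a,285.5,218,2), onplane(a,259,192,2),onplane(a,312,244,2))
# bore mouths: dark spot within foot top, in both views
def dark(im,x,y,r):
    g=cv2.cvtColor(im['color'],cv2.COLOR_RGB2GRAY)[y-r:y+r+1,x-r:x+r+1].astype(float)
    w=np.clip(np.median(g)-30-g,0,None); yy,xx=np.mgrid[y-r:y+r+1,x-r:x+r+1]
    return (w*xx).sum()/w.sum(),(w*yy).sum()/w.sum()
p=dark(a,287,215,3);q=dark(b,308,188,3);print(p,q,onplane(a,*p,95),onplane(b,*q,95),tri([a,b],[p,q]))
ca=cv2.resize(a['color'][170:300,240:450],None,fx=2.6,fy=2.6,interpolation=2)
cb=cv2.resize(b['color'][170:320,240:390],None,fx=2.6*130/150,fy=2.6*130/150,interpolation=2)
h=min(ca.shape[0],cb.shape[0]);c=np.hstack([ca[:h],cb[:h]]);c=cv2.resize(c,None,fx=800/c.shape[1],fy=800/c.shape[1])
cv2.imwrite('pics/crop.png',c[:,:,::-1]);print(c.shape)
E
```

```text
handle mid [ 443.75505776 -229.72427833  156.65788624]
small [ 408.46220766 -314.80367684  148.336502  ]
small [ 473.81212464 -324.69445925  106.46093193]
small [ 346.59376464 -275.74783021  105.57868724]
small [ 411.1797792  -295.96548053   94.85002594]
mat [521.51070516  61.48176226   2.        ] [601.33047521 139.15202278   2.        ] [442.58828809 -15.31709061   2.        ]
(np.float64(286.31711409395973), np.float64(214.78355704697987)) (np.float64(308.0981308411215), np.float64(188.05607476635515)) [523.95860391  53.4014965   95.        ] [522.63784537  49.45308344  95.        ] [523.87855454  53.62287154  92.11408186]
(306, 800, 3)
```

View pics/crop.png

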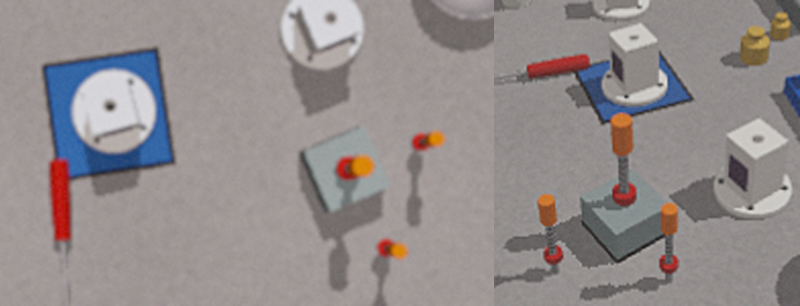

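The crop confirms it: the large gauge stands in the grey holder, and the two small ones stand on the counter. The target foot is the one on the blue mat. I'll move above the gauge now.

```bash
cat >> h.py <<'E'
def to(x,y,z,s=None):
    s=s or get_state(); r=R.from_quat(s['eef_rot']); d=r.inv().apply(np.array([x,y,z])-s['tool_pos'])
    tilt=np.degrees(np.arccos(-r.as_matrix()[2,2])); yaw=np.degrees(np.arctan2(*r.as_matrix()[[1,0],0]))
    print('t',round(s['t'],2),'tcp',s['tool_pos'].round(1),'tilt',tilt.round(2),'yaw',yaw.round(1),'F',s['force'].round(1),'M',s['torque'].round(2),'w',round(s['grip_width'],1),'| tool delta mm',d.round(1))
E
R5='' ; python3 -m inch '[[[0.029,-0.021,0,0,1],[0.029,-0.021,0,0,1],[0.029,-0.021,0,0,1],[0.029,-0.021,0,0,1],[0.029,-0.021,0,0,1]]]' 40
python3 -m inch '[[[0.029,-0.021,0,0,1],[0.029,-0.021,0,0,1],[0.029,-0.021,0,0,1],[0.029,-0.021,0,0,1],[0.029,-0.021,0,0,1]]]'
python3 -c "
from h import *
to(444,-230,218)"
```

```text
t: 0.62
tool_pos: [253.5, -447.0, 215.0]
eef_rot: [0.994, 0.111, -0.001, -0.002]
force: [0.1, -0.1, 0.5]
grip_width: 93.1
t: 1.03
tool_pos: [375.5, -304.8, 214.5]
eef_rot: [0.994, 0.11, -0.001, -0.002]
force: [1.8, 0.0, -0.3]
grip_width: 92.9
t 1.03 tcp [ 375.5 -304.8  214.5] tilt 0.25 yaw 12.6 F [ 1.8  0.  -0.3] M [ 0.02 -0.03  0.02] w 92.9 | tool delta mm [ 83.2 -58.   -3.4]
```

```bash
python3 -m inch '[[[0.028,-0.02,-0.001,0,1],[0.028,-0.02,-0.001,0,1],[0.022,-0.015,-0.001,0,1],[0,0,0,0,1],[0,0,0,0,1]]]'
python3 - <<'E'
from h import *
w=cam('wrist'); to(444,-230,218)
o,_=blobs(w,(5,150,120),(18,255,255)); print(o); print('red',blobs(w,(0,150,80),(4,255,255))[0],blobs(w,(174,150,80),(180,255,255))[0])
print('expect top',proj(w,[[444,-230,180],[444,-230,135],[444,-230,50]]))
save(w,'w1.png',s=1.25)
E
```

```text
t: 1.45
tool_pos: [445.3, -223.6, 217.4]
eef_rot: [0.993, 0.114, -0.0, -0.003]
force: [0.2, -0.4, -0.5]
grip_width: 92.9
t 1.5 tcp [ 445.1 -223.8  217.4] tilt 0.33 yaw 13.0 F [0.5 0.6 0.2] M [ 0.02 -0.04 -0.05] w 92.8 | tool delta mm [-2.5  5.8 -0.7]
[([430, 181, 35, 29, 628], [448.6, 195.1]), ([304, 198, 40, 53, 1628], [323.1, 225.1]), ([339, 330, 20, 10, 145], [348.6, 334.3])]
red [([409, 168, 22, 21, 218], [417.7, 176.3]), ([306, 177, 31, 26, 430], [320.6, 187.8]), ([332, 271, 19, 19, 210], [340.8, 278.6])] []
expect top [[324.8586716  233.00859326]
 [323.39222581 212.78735995]
 [321.64820659 188.71482872]]
```

View pics/w1.png

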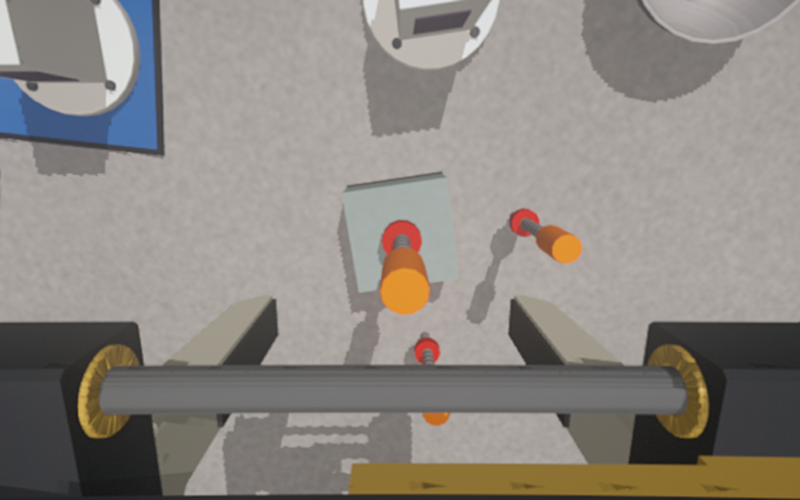

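The large handle's top is at wrist px (323,232), within 1 mm of the estimate, and the path down between the jaws is clear. I'll descend and grip.

```bash
python3 -m inch '[[[-0.002,0.005,-0.005,0,1],[0,0,0.02,0,1],[0,0,0.025,0,1],[0,0,0.02,0,1],[0,0,0,0,1]]]'
python3 -c "
from h import *
to(444,-230,138.7)"
```

```text
t: 1.92
tool_pos: [442.0, -236.4, 158.8]
eef_rot: [0.994, 0.11, 0.001, -0.0]
force: [-0.3, -0.3, -1.8]
grip_width: 93.0
t 1.92 tcp [ 442.  -236.4  158.8] tilt 0.12 yaw 12.7 F [-0.3 -0.3 -1.8] M [ 0.02 -0.03  0.02] w 93.0 | tool delta mm [ 3.3 -5.8 20.1]
```

```bash
python3 -m inch '[[[0.002,-0.003,0.008,0,1],[0,0,0.008,0,1],[0,0,0,0,1],[0,0,0,0,1],[0,0,0,0,1]]]'
python3 -c "
from h import *
w=cam('wrist'); o,_=blobs(w,(5,150,120),(18,255,255)); print(o)
print(proj(w,[[444,-230,180]]))
to(444,-230,138.7)"
```

```text
t: 2.33
tool_pos: [442.3, -237.0, 144.7]
eef_rot: [0.994, 0.108, 0.002, 0.001]
force: [0.3, -0.1, -0.6]
grip_width: 93.1
[([445, 191, 52, 42, 1476], [470.9, 211.3]), ([269, 220, 58, 72, 3443], [299.1, 259.6]), ([327, 349, 7, 12, 50], [329.9, 354.6]), ([327, 348, 26, 23, 176], [339.8, 360.2])]
[[298.92979984 278.15729322]]
t 2.38 tcp [ 442.5 -237.1  145. ] tilt 0.22 yaw 12.4 F [0.5 1.1 0.1] M [-0.05  0.03 -0.02] w 92.9 | tool delta mm [ 2.9 -6.7  6.3]
```

```bash
python3 -m inch '[[[0.002,-0.004,0.005,0,1],[0.001,-0.003,0.003,0,1],[0,0,0,0,1]]]'
python3 -c "
from h import *
to(444,-230,138.7)"
python3 -m inch '[[[0,0,0,0,1]]]'
python3 -c "
from h import *
to(444,-230,138.7)"
```

```text
t: 2.63
tool_pos: [445.3, -229.6, 138.3]
eef_rot: [0.994, 0.108, 0.003, 0.002]
force: [-0.9, -1.0, 0.3]
grip_width: 93.2
t 2.63 tcp [ 445.3 -229.6  138.3] tilt 0.41 yaw 12.4 F [-0.9 -1.   0.3] M [ 0.03 -0.05  0.01] w 93.2 | tool delta mm [-1.4  0.1 -0.5]
t: 2.72
tool_pos: [445.5, -229.3, 138.2]
eef_rot: [0.994, 0.108, 0.003, 0.002]
force: [-0.9, 0.2, 0.4]
grip_width: 92.8
t 2.72 tcp [ 445.5 -229.3  138.2] tilt 0.42 yaw 12.4 F [-0.9  0.2  0.4] M [0.02 0.   0.02] w 92.8 | tool delta mm [-1.6  0.4 -0.5]
```

```bash
python3 -m inch '[[[0,0,0,0,-1],[0,0,0,0,-1],[0,0,0,0,-1],[0,0,0,0,-1],[0,0,0,0,-1]]]' 40
python3 -m inch '[[[0,0,0,0,-1],[0,0,0,0,-1],[0,0,0,0,-1],[0,0,0,0,-1],[0,0,0,0,-1]]]' 40
python3 -c "
from h import *
to(444,-230,138.7)
for n in('top','side','wrist'):
    w=cam(n); o,_=blobs(w,(5,150,120),(18,255,255)); print(n,o)
"
```

```text
t: 3.13
tool_pos: [445.7, -229.0, 138.5]
eef_rot: [0.994, 0.109, 0.003, 0.002]
force: [-0.1, 0.5, 0.0]
grip_width: 64.2
t: 3.55
tool_pos: [445.7, -229.2, 138.6]
eef_rot: [0.994, 0.108, 0.003, 0.002]
force: [0.0, -0.7, -1.0]
grip_width: 31.3
t 3.55 tcp [ 445.7 -229.2  138.6] tilt 0.44 yaw 12.4 F [ 0.  -0.7 -1. ] M [-0.02  0.   -0.05] w 31.3 | tool delta mm [-1.8  0.4 -0.1]
top [([405, 274, 8, 5, 31], [408.5, 276.0])]
side [([297, 227, 6, 19, 74], [299.4, 235.8]), ([262, 266, 8, 15, 95], [265.4, 272.6]), ([322, 270, 8, 15, 100], [325.2, 277.0])]
wrist [([459, 201, 56, 44, 1614], [486.4, 222.7]), ([284, 233, 62, 59, 2010], [314.0, 259.8]), ([336, 359, 23, 12, 208], [347.4, 365.4])]
```

```bash
python3 -m inch '[[[0,0,0,0,-1],[0,0,0,0,-1],[0,0,0,0,-1],[0,0,0,0,-1],[0,0,0,0,-1]]]' 40
python3 -c "
from h import *
to(444,-230,138.7)"
python3 -m inch '[[[0,0,-0.004,0,-1],[0,0,-0.006,0,-1],[0,0,-0.006,0,-1],[0,0,0,0,-1]]]' 40
python3 -c "
from h import *
to(444,-230,138.7)"
```

```text
t: 4.12
tool_pos: [445.7, -229.1, 138.6]
eef_rot: [0.994, 0.108, 0.003, 0.002]
force: [-0.5, -0.5, -0.2]
grip_width: 24.2
t 4.12 tcp [ 445.7 -229.1  138.6] tilt 0.44 yaw 12.4 F [-0.5 -0.5 -0.2] M [-0.    0.05 -0.02] w 24.2 | tool delta mm [-1.8  0.5 -0.1]
t: 4.45
tool_pos: [445.0, -228.8, 155.2]
eef_rot: [0.994, 0.108, 0.003, 0.002]
force: [-0.1, 0.7, -0.9]
grip_width: 24.4
t 4.45 tcp [ 445.  -228.8  155.2] tilt 0.34 yaw 12.4 F [-0.1  0.7 -0.9] M [-0.04  0.   -0.03] w 24.4 | tool delta mm [-1.4  0.9 16.5]
```

```bash
python3 -m inch '[[[0,0,-0.02,0,-1],[0,0,-0.03,0,-1],[0,0,-0.03,0,-1],[0,0,-0.015,0,-1],[0,0,0,0,-1]]]'
python3 -c "
from h import *
to(523.5,53,250)"
```

```text
t: 4.87
tool_pos: [443.6, -228.1, 253.3]
eef_rot: [0.994, 0.108, 0.002, 0.001]
force: [0.4, 0.1, -2.8]
grip_width: 24.3
t 4.87 tcp [ 443.6 -228.1  253.3] tilt 0.24 yaw 12.4 F [ 0.4  0.1 -2.8] M [ 0.02 -0.03 -0.02] w 24.3 | tool delta mm [ 138.5 -257.3    3.1]
```

```bash
python3 -m inch '[[[0.006,-0.011,0,0,-1],[0.012,-0.022,0,0,-1],[0.012,-0.022,0,0,-1],[0.012,-0.022,0,0,-1],[0.012,-0.022,0,0,-1]]]'
python3 -m inch '[[[0.012,-0.022,0,0,-1],[0.012,-0.022,0,0,-1],[0.012,-0.022,0,0,-1],[0.012,-0.022,0,0,-1],[0.012,-0.022,0,0,-1]]]'
python3 -m inch '[[[0.009,-0.016,0,0,-1],[0.004,-0.008,0,0,-1],[0,0,0,0,-1],[0,0,0,0,-1]]]'
python3 -c "
from h import *
to(523.5,53,250)"
```

```text
t: 5.28
tool_pos: [474.5, -118.2, 249.2]
eef_rot: [0.995, 0.104, 0.001, 0.001]
force: [-0.4, 0.1, -1.9]
grip_width: 24.7
t: 5.7
tool_pos: [507.4, 12.3, 240.0]
eef_rot: [0.995, 0.104, -0.004, -0.001]
force: [-0.2, 0.1, -1.8]
grip_width: 24.5
t: 6.03
tool_pos: [512.5, 46.7, 233.4]
eef_rot: [0.994, 0.108, -0.009, -0.002]
force: [-0.0, -0.1, -2.6]
grip_width: 24.5
t 6.03 tcp [512.5  46.7 233.4] tilt 1.04 yaw 12.4 F [-0.  -0.1 -2.6] M [-0.04 -0.   -0.01] w 24.5 | tool delta mm [ 11.8  -3.9 -16.8]
```

```bash
cat >> h.py <<'E'
_to=to
def to(x,y,z):
    s=get_state(); _to(x,y,z,s); zz=R.from_quat(s['eef_rot']).as_matrix()[:,2]; print('zaxis xy mrad',(1000*zz[:2]).round(1), 'tip if seated-grip', (s['tool_pos']+123.6*zz).round(1))
E
python3 -c "
from h import *
to(523.5,53,250)"
python3 -m inch '[[[0.004,-0.001,-0.006,0,-1],[0.004,-0.001,-0.006,0,-1],[0.003,-0.001,-0.003,0,-1],[0,0,0,0,-1]]]'
python3 -c "
from h import *
to(523.5,53,250)"
```

```text
t 6.03 tcp [512.5  46.7 233.4] tilt 1.04 yaw 12.4 F [-0.  -0.1 -2.6] M [-0.04 -0.   -0.01] w 24.5 | tool delta mm [ 11.8  -3.9 -16.8]
zaxis xy mrad [-17.9   3.1] tip if seated-grip [510.3  47.1 109.8]
t: 6.37
tool_pos: [522.9, 49.4, 248.6]
eef_rot: [0.994, 0.106, -0.01, -0.002]
force: [-0.5, 0.4, -0.9]
grip_width: 24.6
t 6.37 tcp [522.9  49.4 248.6] tilt 1.13 yaw 12.2 F [-0.5  0.4 -0.9] M [ 0.03 -0.04 -0.01] w 24.6 | tool delta mm [ 1.4 -3.4 -1.4]
zaxis xy mrad [-19.7   2.1] tip if seated-grip [520.4  49.6 125. ]
```

```bash
python3 -m inch '[[[0,-0.003,-0.025,0,-1],[0,0,-0.025,0,-1],[0,0,-0.02,0,-1],[0,0,0,0,-1]]]'
python3 -c "
from h import *
to(523.5,53,250)"
python3 -m inch '[[[0,0,0.008,0,-1],[0,0,0.012,0,-1],[0,0,0.012,0,-1],[0,0,0.012,0,-1],[0,0,0.006,0,-1]]]'
python3 -c "
from h import *
to(523.5,53,250)"
```

```text
t: 6.7
tool_pos: [523.5, 49.6, 320.7]
eef_rot: [0.995, 0.104, -0.011, -0.002]
force: [1.5, -1.3, -1.2]
grip_width: 24.3
t 6.7 tcp [523.5  49.6 320.7] tilt 1.25 yaw 11.9 F [ 1.5 -1.3 -1.2] M [-0.01 -0.08  0.05] w 24.3 | tool delta mm [ 2.1 -2.9 70.7]
zaxis xy mrad [-21.7   1.6] tip if seated-grip [520.9  49.8 197.2]
t: 7.12
tool_pos: [522.2, 48.3, 263.3]
eef_rot: [0.995, 0.103, -0.011, -0.002]
force: [-0.3, -0.1, -2.0]
grip_width: 24.3
t 7.12 tcp [522.2  48.3 263.3] tilt 1.25 yaw 11.8 F [-0.3 -0.1 -2. ] M [-0.   -0.03 -0.05] w 24.3 | tool delta mm [ 2.5 -4.3 13.3]
zaxis xy mrad [-21.8   1.4] tip if seated-grip [519.6  48.5 139.8]
```

```bash
python3 -m inch '[[[-0.03,0,0,0,-1],[-0.035,0,0,0,-1],[-0.03,0,0,0,-1],[0,0,0,0,-1],[0,0,0,0,-1]]]'
python3 -c "
from h import *
to(523.5,53,250)"
python3 -m inch '[[[0.01,0,0,0,-1],[0.01,0,0,0,-1],[0.01,0,0,0,-1],[0.01,0,0,0,-1],[0.01,0,0,0,-1]]]'
python3 -c "
from h import *
to(523.5,53,250)"
```

```text
t: 7.53
tool_pos: [418.7, 28.7, 247.5]
eef_rot: [0.994, 0.103, -0.024, -0.004]
force: [-0.8, 0.1, -1.8]
grip_width: 24.3
t 7.53 tcp [418.7  28.7 247.5] tilt 2.8 yaw 11.9 F [-0.8  0.1 -1.8] M [ 0.02 -0.12 -0.01] w 24.3 | tool delta mm [107.3  -2.3  -7.5]
zaxis xy mrad [-48.8   2.3] tip if seated-grip [412.7  29.  124.1]
t: 7.95
tool_pos: [468.4, 39.7, 239.9]
eef_rot: [0.994, 0.103, -0.026, -0.004]
force: [-0.4, -0.1, -1.7]
grip_width: 24.7
t 7.95 tcp [468.4  39.7 239.9] tilt 3.04 yaw 11.8 F [-0.4 -0.1 -1.7] M [ 0.04 -0.09  0.07] w 24.7 | tool delta mm [ 56.   -1.9 -13. ]
zaxis xy mrad [-53.    2.6] tip if seated-grip [461.9  40.  116.4]
```

```bash
python3 -m inch '[[[0.03,0,-0.005,0,-1],[0.035,0,-0.005,0,-1],[0.03,0,0,0,-1],[0,0,0,0,-1],[0,0,0,0,-1]]]'
python3 -c "
from h import *
to(523.5,53,250)"
```

```text
t: 8.37
tool_pos: [567.9, 61.5, 234.6]
eef_rot: [0.994, 0.103, -0.031, -0.005]
force: [-0.1, -0.4, -1.9]
grip_width: 25.1
t 8.37 tcp [567.9  61.5 234.6] tilt 3.61 yaw 11.9 F [-0.1 -0.4 -1.9] M [-0.05 -0.03 -0.04] w 25.1 | tool delta mm [-46.   -1.  -12.6]
zaxis xy mrad [-62.9   2.8] tip if seated-grip [560.1  61.9 111.3]
```

```bash
S='from h import *
s=get_state();print(round(s["t"],2),s["tool_pos"].round(1),(1000*R.from_quat(s["eef_rot"]).as_matrix()[:2,2]).round(1),s["joint_pos"].round(3))'
python3 -c "$S"
python3 -m inch '[[[0,0,-0.02,0,-1],[0,0,-0.02,0,-1],[0,0,-0.02,0,-1]]]' >/dev/null; python3 -c "$S"
python3 -m inch '[[[0,0,0,0,-1],[0,0,0,0,-1],[0,0,0,0,-1]]]'>/dev/null; python3 -c "$S"
python3 -m inch '[[[-0.003,0,0,0,-1],[-0.003,0,0,0,-1],[-0.003,0,0,0,-1],[-0.003,0,0,0,-1],[-0.003,0,0,0,-1]]]'>/dev/null; python3 -c "$S"
python3 -m inch '[[[-0.01,0,0,0,-1],[-0.01,0,0,0,-1],[-0.01,0,0,0,-1]]]'>/dev/null; python3 -c "$S"
python3 -m inch '[[[0,0,0,0,-1],[0,0,0,0,-1]]]'>/dev/null; python3 -c "$S"
python3 -m inch '[[[0,0,0.035,0,-1],[0,0,0.035,0,-1]]]'>/dev/null; python3 -c "$S"
python3 -m inch '[[[0,0,0,0,-1],[0,0,0,0,-1]]]'>/dev/null; python3 -c "$S"
python3 -m inch '[[[0,0,0,7,-1],[0,0,0,7,-1],[0,0,0,0,-1]]]'>/dev/null; python3 -c "$S"
python3 -m inch '[[[0,0,0,-7,-1],[0,0,0,-7,-1],[0,0,0,0,-1]]]'>/dev/null; python3 -c "$S"
```

```text
8.37 [567.9  61.5 234.6] [-62.9   2.8] [0.016 0.11  1.483 0.004 1.612 1.38 ]
8.62 [568.2  61.7 285.4] [-79.9   2.5] [0.016 0.116 1.385 0.004 1.72  1.38 ]
8.87 [569.3  61.7 288.3] [-73.5   2.5] [0.016 0.113 1.383 0.004 1.719 1.38 ]
9.28 [550.9  58.3 284.4] [-80.    2.5] [0.011 0.069 1.437 0.003 1.716 1.374]
9.53 [520.   51.9 285.3] [-81.8   2.5] [-1.000e-03 -1.400e-02  1.520e+00  3.000e-03  1.717e+00  1.363e+00]
9.7 [518.6  51.6 285.7] [-81.5   2.4] [-1.000e-03 -1.900e-02  1.524e+00  2.000e-03  1.718e+00  1.363e+00]
9.87 [518.5  51.7 223.3] [-65.    2.5] [-1.000e-03 -1.900e-02  1.636e+00  2.000e-03  1.590e+00  1.363e+00]
10.03 [516.1  51.8 218.2] [-72.4   2.5] [-1.000e-03 -1.600e-02  1.642e+00  2.000e-03  1.587e+00  1.363e+00]
10.28 [517.1  52.  221.5] [-72.2   2.7] [-0.    -0.014  1.635  0.003  1.593  1.616]
10.53 [519.5  52.1 226.4] [-67.7   2.8] [-0.    -0.015  1.626  0.003  1.598  1.353]
```

```bash
cat > s.py <<'E'
from h import *
s=get_state();print(round(s["t"],2),s["tool_pos"].round(1),(1000*R.from_quat(s["eef_rot"]).as_matrix()[:2,2]).round(1),s["joint_pos"][1:5].round(3),s['force'].round(1))
E
python3 -m inch '[[[0,0,0,7,-1],[0,0,0,7,-1],[0,0,0,0,-1]]]'>/dev/null; python3 s.py
python3 -m inch '[[[0,0,0,-7,-1],[0,0,0,-7,-1],[0,0,0,0,-1]]]'>/dev/null; python3 s.py
python3 -m inch '[[[0,0,0,0,-1],[0,0,0,0,-1],[0,0,0,0,-1]]]'>/dev/null; python3 s.py
python3 -m inch '[[[0,0,-0.01,0,-1],[0,0,-0.01,0,-1],[0,0,-0.01,0,-1],[0,0,-0.01,0,-1],[0,0,-0.01,0,-1]]]' >/dev/null; python3 s.py
python3 -m inch '[[[0,0,-0.01,0,-1],[0,0,-0.008,0,-1],[0,0,-0.006,0,-1],[0,0,-0.004,0,-1],[0,0,-0.002,0,-1]]]' >/dev/null; python3 s.py
python3 -m inch '[[[0,0,0,0,-1],[0,0,0,0,-1],[0,0,0,0,-1]]]'>/dev/null; python3 s.py
python3 -m inch '[[[0,0,0.04,0,-1],[0,0,0.03,0,-1],[0,0,0.01,0,-1],[0,0,0.003,0,-1]]]'>/dev/null; python3 s.py
python3 -m inch '[[[0,0,0,0,-1],[0,0,0,0,-1],[0,0,0,0,-1]]]'>/dev/null; python3 s.py
```

```text
10.78 [521.4  52.2 230.3] [-63.6   2.9] [-0.015  1.619  0.003  1.601] [-0.3 -1.1 -2.4]
11.03 [522.8  52.3 233.1] [-60.7   3. ] [-0.015  1.615  0.003  1.603] [ 0.3  0.4 -1.8]
11.28 [523.4  52.3 234.4] [-59.3   3. ] [-0.016  1.612  0.003  1.604] [-0.1  0.3 -1.6]
11.7 [525.6  52.2 287.4] [-62.6   3. ] [-0.019  1.521  0.003  1.703] [ 0.3  0.7 -1.5]
12.12 [529.3  52.  325.4] [-55.6   3. ] [-0.017  1.45   0.003  1.765] [-0.2  0.1 -2.1]
12.37 [529.4  52.  325.3] [-55.9   3. ] [-0.017  1.45   0.003  1.765] [ 0.6 -0.4 -1.6]
12.7 [525.2  52.3 240.7] [-53.1   3. ] [-0.02   1.605  0.003  1.61 ] [ 0.4 -0.4 -1.5]
12.95 [524.7  52.3 241.2] [-55.2   3. ] [-0.019  1.603  0.003  1.613] [ 0.3  0.5 -2. ]
```

```bash

python3 -m inch '[[[0,0,-0.01,0,-1],[0,0,-0.015,0,-1],[0,0,-0.015,0,-1],[0,0,-0.015,0,-1],[0,0,-0.012,0,-1]]]' >/dev/null; 
python3 -m inch '[[[0,0,-0.01,0,-1],[0,0,-0.008,0,-1],[0,0,-0.006,0,-1],[0,0,-0.004,0,-1],[0,0,-0.002,0,-1]]]' >/dev/null; python3 s.py
python3 -m inch '[[[0,0,0.04,0,-1],[0,0,0.04,0,-1],[0,0,0,0,-1],[0,0,0,0,-1]]]'>/dev/null; python3 s.py
python3 -m inch '[[[0,0,0,0,-1],[0,0,0,0,-1],[0,0,0,0,-1],[0,0,0,0,-1],[0,0,0,0,-1]]]'>/dev/null; python3 s.py
python3 -m inch '[[[0,0,0,0,-1],[0,0,0,0,-1],[0,0,0,0,-1],[0,0,0,0,-1],[0,0,0,0,-1]]]'>/dev/null; python3 s.py
```

```text
13.78 [534.3  51.9 360.7] [-34.9   3. ] [-0.019  1.388  0.003  1.808] [-0.6 -0.6 -1.9]
14.12 [532.4  52.1 282. ] [-30.   3.] [-0.034  1.543  0.003  1.662] [-0.4 -0.3 -0.8]
14.53 [534.9  52.1 289.4] [-23.4   3. ] [-0.035  1.531  0.003  1.669] [-0.  -0.1 -2.4]
14.95 [536.2  52.1 292.4] [-18.7   3. ] [-0.036  1.527  0.003  1.67 ] [ 0.4  1.2 -3.1]
```

```bash

python3 -m inch '[[[0,0,-0.015,0,-1],[0,0,-0.012,0,-1],[0,0,-0.008,0,-1],[0,0,-0.004,0,-1],[0,0,-0.002,0,-1]]]' >/dev/null; python3 s.py
python3 -m inch '[[[0,0,0.012,0,-1],[0,0,0.015,0,-1],[0,0,0.015,0,-1],[0,0,0.015,0,-1],[0,0,0.01,0,-1]]]'>/dev/null; python3 s.py
python3 -m inch '[[[0,0,0,0,-1],[0,0,0,0,-1],[0,0,0,0,-1]]]'>/dev/null; python3 s.py
```

```text
15.37 [536.4  52.  334.3] [-21.3   3. ] [-0.032  1.448  0.003  1.747] [-0.7 -0.2 -2. ]
15.78 [536.5  52.2 264.6] [-15.5   3. ] [-0.034  1.575  0.003  1.616] [-0.3  0.4 -2.6]
16.03 [533.9  52.2 259. ] [-23.7   3. ] [-0.032  1.583  0.003  1.614] [-0.3  0.3 -1.3]
```

```bash

python3 -m inch '[[[-0.002,0,0,0,-1],[-0.002,0,0,0,-1],[-0.002,0,0,0,-1],[-0.001,0,0,0,-1],[0,0,0,0,-1]]]' >/dev/null; python3 s.py
python3 -m inch '[[[0,0,-0.01,0,-1],[0,0,-0.01,0,-1],[0,0,-0.008,0,-1],[0,0,-0.005,0,-1],[0,0,-0.003,0,-1]]]'>/dev/null; python3 s.py
python3 -m inch '[[[0,0,-0.002,0,-1],[0,0,-0.001,0,-1],[0,0,-0.001,0,-1],[0,0,0,0,-1],[0,0,0,0,-1]]]'>/dev/null; python3 s.py
```

```text
16.45 [527.8  50.5 262.4] [-19.   3.] [-0.054  1.599  0.003  1.616] [-0.7 -0.5 -0.9]
16.87 [528.9  50.4 303.4] [-16.8   3. ] [-0.059  1.529  0.003  1.688] [ 0.2 -0.5 -0.4]
17.28 [529.6  50.4 309.4] [-14.7   3. ] [-0.059  1.519  0.003  1.697] [-0.7  0.1 -2.3]
```

```bash

python3 -m inch '[[[0,0,0.03,0,-1],[0,0,0.03,0,-1],[0,0,0,0,-1],[0,0,0,0,-1],[0,0,0,0,-1]]]' >/dev/null; python3 s.py
python3 -m inch '[[[0,0,0,0,-1],[0,0,0,0,-1],[0,0,0,0,-1],[0,0,0,0,-1],[0,0,0,0,-1]]]'>/dev/null; python3 s.py
python3 -m inch '[[[0,0,-0.003,0,-1],[0,0,-0.002,0,-1],[0,0,-0.001,0,-1],[0,0,-0.001,0,-1],[0,0,0,0,-1]]]'>/dev/null; python3 s.py
```

```text
17.7 [528.7  50.6 248.6] [-14.5   3. ] [-0.053  1.622  0.003  1.587] [ 0.1 -0.5 -2.4]
18.12 [531.3  50.6 254.9] [-6.8  3. ] [-0.056  1.613  0.003  1.591] [ 0.9  0.3 -1.2]
18.53 [532.   50.5 264.2] [-4.4  3. ] [-0.058  1.599  0.003  1.605] [-0.3 -0.5 -2.1]
```

```bash

python3 -m inch '[[[-0.002,-0.001,0.002,0,-1],[-0.002,-0.001,0.002,0,-1],[-0.001,-0.001,0.002,0,-1],[-0.001,0,0.001,0,-1],[0,0,0,0,-1]]]' >/dev/null; python3 s.py
python3 - <<'E'
from h import *
to(523.7,53,230)
w=cam('wrist');b=cam('side');s=get_state();z=R.from_quat(s['eef_rot']).as_matrix()[:,2]
tip=s['tool_pos']+123.6*z
print('tip px',proj(w,[tip]),proj(b,[tip]),'bore px',proj(w,[[523.7,53,95]]),proj(b,[[523.7,53,95]]))
save(w,'w2.png',(220,60,420,260),2); 
x=cv2.resize(w['color'][40:340,180:480],(450,450),interpolation=2);y=cv2.resize(b['color'][110:260,230:346],(348,450),interpolation=2)
cv2.imwrite('pics/two.png',np.hstack([x,y])[:,:,::-1])
E
```

```text
18.95 [524.3  52.5 255.9] [-5.4  3. ] [-0.076  1.631  0.003  1.592] [-0.4 -0.  -1.4]
t 18.95 tcp [524.3  52.5 255.9] tilt 0.36 yaw 12.3 F [-0.4 -0.  -1.4] M [ 0.01 -0.01  0.03] w 24.4 | tool delta mm [-0.4 -0.6 25.9]
zaxis xy mrad [-5.4  3. ] tip if seated-grip [523.7  52.8 132.3]
tip px [[314.61218961 196.14571309]] [[307.98953913 177.02932668]] bore px [[314.48362982 187.13436089]] [[308.16662201 187.38226559]]
```

View pics/two.png

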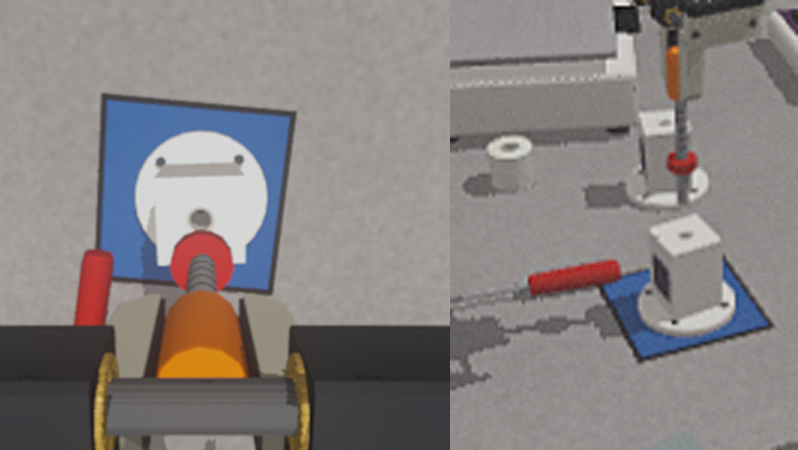

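The tip is about 37 mm above the mouth. In the wrist crop the bore is at px (314,184.7), where I predicted (314.5,187.1). I'll measure the bore against the collar numerically.

```bash
cat > rel.py <<'E'
from h import *
def run():
    w=cam('wrist');s=get_state();Rm=R.from_quat(s['eef_rot']).as_matrix();z=Rm[:,2];tip=s['tool_pos']+123.6*z
    hsv=cv2.cvtColor(w['color'],cv2.COLOR_RGB2HSV);red=(((hsv[...,0]<5)|(hsv[...,0]>174))&(hsv[...,1]>150)&(hsv[...,2]>60)).astype(np.uint8)
    red[:, :250]=0; red[:, 400:]=0
    n,l,st,c=cv2.connectedComponentsWithStats(red);i=1+np.argmax(st[1:,4]);print('red box',st[i].tolist())
    a=np.linspace(0,6.283,73)
    P=np.vstack([tip-z*h+15*(np.cos(a)[:,None]*Rm[:,0]+np.sin(a)[:,None]*Rm[:,1]) for h in(36,48)])
    p=proj(w,P);print('pred collar',p.min(0),p.max(0))
    b=proj(w,[[523.7,53,95]])[0]; g=cv2.cvtColor(w['color'],cv2.COLOR_RGB2GRAY)
    u,v=int(b[0]),int(b[1]);r=14;sub=g[v-r:v+r,u-r:u+r].astype(int)
    m=((sub<175)&(hsv[v-r:v+r,u-r:u+r,1]<70)).astype(np.uint8);n,l,st,c=cv2.connectedComponentsWithStats(m)
    for i in range(1,n):
        if st[i,4]>15:
            x,y=c[i]+[u-r,v-r];print('dark',st[i].tolist(),(x,y),onplane(w,x,y,95)[:2].round(1))
    q=proj(w,[[523.7+8*np.cos(t),53+8*np.sin(t),95] for t in a]);print('pred bore box',q.min(0)-[u-r,v-r],q.max(0)-[u-r,v-r])
    print(sub[4:26:1,4:26:1])
run()
to(523.7,53,230)
E
python3 rel.py
```

```text
red box [294, 197, 41, 36, 788]
pred collar [293.58653093 187.4496378 ] [335.82630394 231.63696452]
dark [0, 6, 28, 21, 200] (np.float64(313.16), np.float64(187.155)) [523.7  54.2]
pred bore box [5.95316421 6.0440292 ] [22.86275781 22.60349662]
[[214 214 214 215 214 215 215 215 213 213 213 214 214 214 215 214 214 214
  214 214 214 214]
 [214 214 214 215 214 211 210 206 203 202 202 204 208 210 213 214 214 214
  214 214 214 214]
 [214 214 214 213 207 198 190 177 172 171 170 174 180 193 204 212 215 215
  214 214 214 214]
 [214 214 211 206 193 176 156 130 118 116 115 127 147 168 185 201 211 214
  215 214 214 214]
 [214 211 202 188 170 144 118  97  88  86  84  94 112 139 166 188 201 211
  214 214 214 214]
 [213 207 192 173 145 122 112 109 106 102 102 106 112 125 148 172 189 203
  213 215 214 214]
 [210 196 178 153 126 114 117 117 117 117 117 118 116 117 127 151 176 194
  209 215 214 214]
 [207 187 160 132 115 115 116 118 120 119 119 119 117 116 116 132 162 187
  203 213 215 214]
 [205 187 158 123 113 115 116 118 118 118 120 118 118 115 113 122 151 182
  199 212 215 214]
 [203 187 155 120 
[... 687 characters left out ...]
140 162 172 183 200
  211 216 215 215]
 [213 208 204 189 156 123  99  95  95  92  91  92  96 104 115 118 131 160
  189 205 212 214]
 [192 167 152 129 101  87  86  88  90  90  91  92  91  89  88  87  90 106
  133 163 190 206]
 [134 107  95  86  86  90  95  96  98  97  98  97  97  96  97  94  92  89
   91 105 132 163]
 [ 87  84  87  92  96 100 106 108 107 107 108 109 107 106 106 105 102  98
   93  87  90 105]
 [ 86  93  98 104 105 107 108 108 109 109 109 110 109 108 108 109 109 109
  103  98  91  86]]
t 19.1 tcp [524.8  52.4 256.3] tilt 0.32 yaw 12.3 F [ 0.4 -1.1 -2.4] M [ 0.04 -0.03 -0.02] w 24.7 | tool delta mm [-0.8 -0.7 26.3]
zaxis xy mrad [-4.7  3. ] tip if seated-grip [524.2  52.8 132.7]
```

```bash
python3 - <<'E'
from h import *
b=cam('side');w=cam('wrist');s=get_state();Rm=R.from_quat(s['eef_rot']).as_matrix();z=Rm[:,2];tip=s['tool_pos']+123.6*z
for n,h in(('tip',0),('col lo',36),('col hi',48),('handle lo',120),('handle hi',165)):
    print(n,proj(b,[tip-z*h])[0].round(1),proj(w,[tip-z*h])[0].round(1))
print('side orange',blobs(b,(5,150,120),(18,255,255),20)[0]);print('side red',blobs(b,(0,150,80),(4,255,255),20)[0])
print('wrist orange',blobs(w,(3,120,60),(20,255,255),100)[0])
a=np.linspace(0,6.283,73)
for h in(36,48):
  p=proj(w,[tip-z*h+15*(np.cos(t)*Rm[:,0]+np.sin(t)*Rm[:,1]) for t in a]);print(h,p.min(0),p.max(0))
g=b['color'][150:185,308].astype(int);print(g.tolist())
g=w['color'][180:260:2,300:304].mean(1).astype(int);print(g.tolist())
E
```

```text
tip [308.1 176.9] [314.6 196.3]
col lo [307.9 166.6] [314.6 207.3]
col hi [307.9 163.1] [314.6 211.7]
handle lo [307.4 141. ] [314.8 249.6]
handle hi [307.2 126.3] [315.  292.8]
side orange [([302, 125, 4, 18, 53], [304.0, 133.1]), ([262, 265, 9, 16, 109], [265.7, 272.5]), ([322, 270, 8, 15, 100], [325.2, 277.0])]
side red [([303, 161, 9, 7, 34], [307.1, 164.0]), ([256, 197, 31, 11, 165], [271.5, 201.7]), ([265, 291, 9, 8, 39], [268.7, 295.0]), ([321, 295, 9, 9, 36], [324.9, 299.5])]
wrist orange [([283, 234, 63, 58, 2887], [314.2, 266.1]), ([242, 275, 17, 75, 409], [250.2, 308.4]), ([370, 275, 17, 75, 504], [378.7, 310.0]), ([367, 362, 66, 10, 104], [395.5, 364.5]), ([477, 364, 83, 34, 141], [527.5, 374.6]), ([286, 371, 74, 5, 103], [322.2, 371.5]), ([74, 372, 92, 26, 592], [108.5, 386.4]), ([186, 392, 247, 4, 302], [310.3, 394.8])]
36 [294.45570743 187.55080268] [334.80373702 226.54300211]
48 [293.54007832 191.04412966] [335.75708316 231.71533678]
[[105, 104, 102], [116, 112, 110], [106, 101, 101], [99, 93, 96], [109, 106, 106], [91, 89, 90], [92, 89, 89], [104, 103, 102], [86, 84,
[... 321 characters left out ...]
8, 138], [140, 136, 136], [182, 178, 175], [206, 204, 200], [203, 202, 198]]
[[213, 214, 213], [213, 214, 213], [213, 214, 213], [212, 213, 211], [212, 213, 211], [212, 213, 212], [213, 214, 212], [213, 215, 213], [198, 193, 192], [151, 118, 118], [156, 73, 74], [186, 67, 67], [193, 69, 68], [192, 68, 67], [192, 67, 67], [192, 67, 66], [192, 66, 65], [192, 65, 64], [192, 64, 63], [192, 64, 63], [192, 62, 61], [192, 62, 61], [192, 61, 59], [190, 59, 58], [188, 59, 57], [178, 57, 55], [159, 78, 76], [121, 111, 109], [134, 103, 91], [150, 87, 54], [152, 84, 45], [152, 84, 45], [153, 84, 44], [154, 85, 43], [155, 84, 41], [156, 84, 40], [156, 84, 38], [157, 84, 38], [158, 84, 37], [158, 84, 36]]
```

The collar sits about 2 mm toward tool −x of the TCP axis, which matches my off-centre grasp. The bore is about 1.6 mm further along +x than predicted. I'll shift about +3.2 mm in tool x and −1.5 mm in tool y, then recheck.

```bash
python3 -m inch '[[[0.002,-0.001,0.003,0,-1],[0.001,-0.001,0.003,0,-1],[0,0,0.002,0,-1],[0,0,0,0,-1],[0,0,0,0,-1]]]' >/dev/null; python3 s.py
cat > rel2.py <<'E'
from h import *
from scipy.optimize import least_squares
w=cam('wrist');s=get_state();Rm=R.from_quat(s['eef_rot']).as_matrix();z=Rm[:,2];T=s['tool_pos']
c=w['color'].astype(int);red=(c[...,0]>c[...,1]*2)&(c[...,0]>165); red[:,:270]=0;red[:,360:]=0;red[250:]=0
ys,xs=np.nonzero(red);print('bright red box',xs.min(),xs.max()+1,ys.min(),ys.max()+1)
# bright top face of collar: centre u from extremes, v from top edge
a=np.linspace(0,6.283,73)
def top(o): # o tool xy offset of gauge axis at collar top
    p=proj(w,[T+(123.6-48)*z+o[0]*Rm[:,0]+o[1]*Rm[:,1]+15*(np.cos(t)*Rm[:,0]+np.sin(t)*Rm[:,1]) for t in a]);return np.array([p[:,0].min()+p[:,0].max()-xs.min()-xs.max()-1, p[:,1].min()-ys.min()])
o=least_squares(top,[0,0]).x;print('gauge axis offset in tool xy',o.round(2))
# bore: darkish ring area, half-contrast bbox of outer chamfer above collar
b=proj(w,[[525,54.5,95]])[0];u,v=b.astype(int)
g=cv2.cvtColor(w['color'],cv2.COLOR_RGB2GRAY);sub=g[v-14:v+14,u-14:u+14].astype(int);m=sub<192
m[:, :]&=~(red[v-14:v+14,u-14:u+14]|((c[...,0]-c[...,1])[v-14:v+14,u-14:u+14]>15))
n,l,st,ce=cv2.connectedComponentsWithStats(m.astype(np.uint8));i=1+np.argmax(st[1:,4]) ;X=st[i]
print('bore box',X.tolist());cx=u-14+X[0]+X[2]/2-.5;cy=v-14+X[1]+X[3]/2-.5
for k in(cy,v-14+X[1]+X[2]*.49-.5): print('bore',(cx,k),onplane(w,cx,k,95)[:2].round(1))
B=onplane(w,cx,v-14+X[1]+X[2]*.49-.5,95)
tip=T+123.6*z+o[0]*Rm[:,0]+o[1]*Rm[:,1];print('tip',tip.round(1)); d=B-tip
print('need tool mm',(Rm.T@d).round(1)); to(*(T+d))
E
python3 rel2.py
```

```text
19.62 [528.   55.3 247.7] [-4.1  3. ] [-0.064  1.634  0.003  1.575] [ 0.4  0.4 -2.1]
bright red box 294 335 197 233
gauge axis offset in tool xy [-4.16 -0.07]
bore box [6, 8, 18, 11, 119]
bore (np.float64(315.5), np.float64(190.0)) [526.8  54.7]
bore (np.float64(315.5), np.float64(193.32)) [523.7  54. ]
tip [523.3  54.8 124.1]
need tool mm [ 0.3  1.  29.1]
t 19.67 tcp [527.9  55.3 247.7] tilt 0.3 yaw 12.3 F [-0.3 -0.2 -2.3] M [ 0.01  0.08 -0.  ] w 24.5 | tool delta mm [ 0.3  1.  29.1]
zaxis xy mrad [-4.3  3.1] tip if seated-grip [527.4  55.7 124.1]
```

```bash
python3 - <<'E'
from h import *
w=cam('wrist');b=cam('side');s=get_state();Rm=R.from_quat(s['eef_rot']).as_matrix();z=Rm[:,2];T=s['tool_pos'];a=np.linspace(0,6.283,73)
for o in(0,-2,-4):
  for h,r in((36,15),(48,15),(120,12.5)):
    p=proj(w,[T+(123.6-h)*z+o*Rm[:,0]+r*(np.cos(t)*Rm[:,0]+np.sin(t)*Rm[:,1]) for t in a]);print(o,h,p.min(0).round(1),p.max(0).round(1))
  print('side',[proj(b,[T+(123.6-h)*z+o*Rm[:,0]])[0].round(1).tolist() for h in (0,20,42,80,110)])
for v in range(140,182,3): print(v,b['color'][v,298:318].sum(1).tolist())
x=cv2.resize(w['color'][165:275,260:370],(550,550),interpolation=2);y=cv2.resize(b['color'][120:200,290:325],(241,550),interpolation=2)
cv2.imwrite('pics/three.png',np.hstack([x,y])[:,:,::-1])
E
```

```text
0 36 [294.5 187.5] [334.9 226.6]
0 48 [293.6 191. ] [335.8 231.8]
0 120 [290.5 226.4] [339.3 272.2]
side [[309.0, 178.7], [308.9, 173.0], [308.8, 166.7], [308.6, 155.5], [308.4, 146.3]]
-2 36 [294.5 190.2] [334.8 229.1]
-2 48 [293.6 193.8] [335.8 234.4]
-2 120 [290.5 230.2] [339.2 275.7]
side [[308.4, 178.8], [308.3, 173.2], [308.2, 166.9], [307.9, 155.6], [307.8, 146.4]]
-4 36 [294.6 192.9] [334.8 231.6]
-4 48 [293.6 196.6] [335.7 237. ]
-4 120 [290.6 234. ] [339.1 279.2]
side [[307.8, 179.0], [307.7, 173.4], [307.6, 167.0], [307.3, 155.8], [307.1, 146.6]]
140 [416, 419, 430, 426, 387, 273, 239, 256, 250, 275, 351, 353, 330, 346, 338, 328, 355, 397, 416, 411]
143 [421, 420, 422, 417, 425, 391, 227, 233, 249, 292, 366, 352, 334, 335, 309, 291, 328, 397, 426, 413]
146 [426, 450, 441, 454, 480, 485, 505, 527, 266, 290, 280, 270, 396, 435, 430, 419, 413, 422, 412, 409]
149 [599, 601, 612, 576, 576, 590, 619, 608, 211, 248, 253, 321, 415, 434, 419, 417, 419, 418, 406, 407]
152 [598, 600, 584, 583, 599, 617, 623, 615, 303, 240, 232, 316, 422, 429, 417, 411, 425, 428, 430, 414]
155 [392, 3
[... 233 characters left out ...]
 397, 377, 288, 262, 243, 252, 327, 437, 433, 428, 424, 415, 430, 429]
164 [380, 375, 379, 383, 392, 290, 179, 175, 229, 243, 234, 216, 274, 271, 272, 373, 442, 435, 423, 416]
167 [379, 385, 386, 394, 370, 253, 179, 201, 191, 186, 201, 205, 190, 164, 282, 514, 575, 453, 418, 428]
170 [376, 380, 371, 385, 377, 380, 401, 352, 296, 252, 235, 220, 397, 663, 627, 606, 609, 592, 462, 417]
173 [362, 359, 357, 369, 359, 357, 361, 378, 325, 275, 276, 277, 275, 300, 476, 615, 587, 495, 382, 422]
176 [622, 613, 613, 607, 602, 613, 616, 613, 522, 240, 270, 300, 425, 523, 421, 390, 417, 432, 421, 431]
179 [360, 358, 351, 363, 361, 357, 340, 350, 346, 329, 295, 327, 408, 431, 433, 427, 427, 426, 422, 431]
```

View pics/three.png

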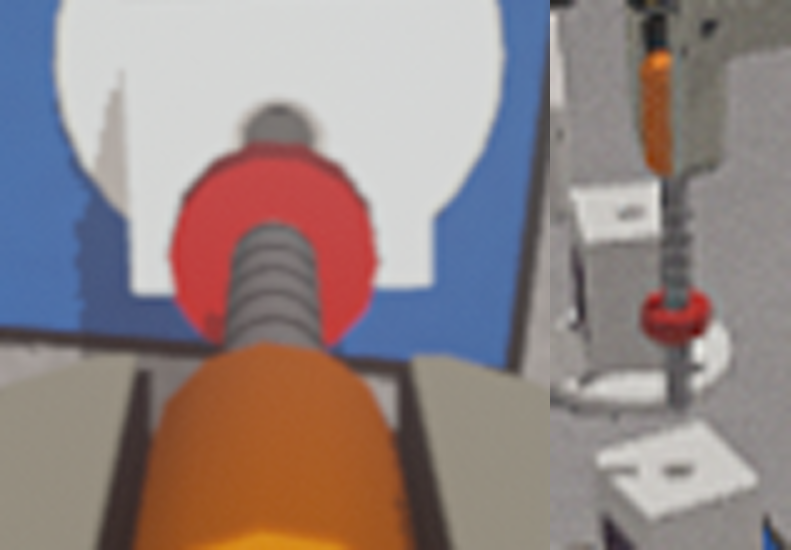

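The handle edge (row 233.6) and the collar edge (row 193–195) both give an offset of about −4 mm with no lean. The bore's outer edge starts at row 185, so the tip is within about 1.5 mm of the bore axis. I'll go down to just above the mouth.

```bash
python3 -m inch '[[[0.001,0.001,0.005,0,-1],[0,0,0.005,0,-1],[0,0,0.004,0,-1],[0,0,0.003,0,-1],[0,0,0.001,0,-1]]]' >/dev/null; python3 s.py
python3 rel2.py
```

```text
20.18 [529.5  54.3 228.5] [-3.  3.] [-0.055  1.66   0.003  1.539] [ 0.1 -0.3 -2.3]
bright red box 294 335 197 234
gauge axis offset in tool xy [-4.11 -0.05]
bore box [7, 7, 15, 4, 21]
bore (np.float64(313.0), np.float64(192.5)) [529.9  56.3]
bore (np.float64(313.0), np.float64(197.85)) [525.3  55.2]
tip [525.   53.9 104.8]
need tool mm [ 0.6 -1.3  9.8]
t 20.23 tcp [529.4  54.3 228.4] tilt 0.26 yaw 12.3 F [-0.6 -0.1 -2. ] M [-0.05 -0.02 -0.  ] w 24.4 | tool delta mm [ 0.6 -1.3  9.8]
zaxis xy mrad [-3.3  3. ] tip if seated-grip [529.   54.7 104.8]
```

```bash
python3 -m inch '[[[0,-0.0005,0.003,0,-1],[0,0,0.003,0,-1],[0,0,0.002,0,-1]]]' >/dev/null; python3 s.py
python3 -m inch '[[[0,0,0.002,0,-1],[0,0,0.002,0,-1]]]' >/dev/null; python3 s.py
python3 -m inch '[[[0,0,0.002,0,-1]]]' >/dev/null; python3 s.py
```

```text
20.48 [529.4  54.9 220.1] [-2.7  3. ] [-0.051  1.672  0.003  1.524] [ 0.6 -0.3 -2.2]
20.65 [529.7  55.  216.4] [-1.6  3. ] [-0.05   1.677  0.003  1.516] [-1.2  0.5 13.3]
20.73 [530.5  55.  216.3] [0.8 3.1] [-0.05   1.678  0.003  1.513] [-4.4  1.6 16.6]
```

```bash
python3 -m inch '[[[0,0,-0.003,0,-1],[-0.001,0,-0.001,0,-1],[-0.001,0,0,0,-1],[0,0,0,0,-1]]]' >/dev/null; python3 s.py

```

```text
21.07 [528.9  54.6 221.4] [2.7 3.1] [-0.059  1.677  0.003  1.521] [ 0.2 -0.6 -1.5]
```

```bash
python3 -m inch '[[[-0.0015,-0.0005,0,0,-1],[-0.001,-0.0005,0,0,-1],[0,0,0,0,-1]]]' >/dev/null; python3 s.py
python3 -m inch '[[[0,0,0.002,0,-1],[0,0,0.001,0,-1]]]' >/dev/null; python3 s.py

```

```text
21.32 [525.6  55.  220.6] [1.5 3.1] [-0.066  1.686  0.003  1.521] [ 0.1  0.7 -1.6]
21.48 [525.4  55.  217.2] [1.3 3.1] [-0.065  1.691  0.003  1.515] [ 1.   0.6 -3.2]
```

```bash
python3 -m inch '[[[0,0,0.002,0,-1],[0,0,0.001,0,-1]]]' >/dev/null; python3 s.py
python3 -m inch '[[[0,0,0.001,0,-1]]]' >/dev/null; python3 s.py

```

```text
21.65 [525.3  55.1 213.6] [0.9 3.1] [-0.063  1.696  0.003  1.508] [-0.5  0.3 -2.8]
21.73 [525.3  55.  212.3] [0.7 3.1] [-0.063  1.697  0.003  1.506] [-0.2 -0.3 -1.6]
```

The tip is in the bore at about 89 mm height with no contact force. I'll continue down to just above collar contact, at TCP z of about 183.

```bash
python3 -m inch '[[[0,0,0.003,0,-1],[0,0,0.003,0,-1]]]' >/dev/null; python3 s.py
python3 -m inch '[[[0,0,0.003,0,-1],[0,0,0.003,0,-1]]]' >/dev/null; python3 s.py
python3 -m inch '[[[0,0,0.003,0,-1],[0,0,0.002,0,-1]]]' >/dev/null; python3 s.py
python3 -m inch '[[[0,0,0.003,0,-1],[0,0,0.002,0,-1]]]' >/dev/null; python3 s.py
```

```text
21.9 [525.5  55.  206.1] [1.2 3. ] [-0.059  1.705  0.003  1.494] [-0.1  0.4 -1.7]
22.07 [525.5  55.  199.4] [1.1 3. ] [-0.056  1.714  0.003  1.482] [-0.2 -0.1 -2.2]
22.23 [525.2  55.1 193.3] [0.4 3. ] [-0.052  1.722  0.003  1.471] [ 0.2 -1.4 -2.2]
22.4 [525.1  55.  187.6] [0.2 2.9] [-0.049  1.729  0.003  1.461] [-0.7  0.2 -1.7]
```

```bash
for i in 1; do python3 -m inch '[[[0,0,0.002,0,-1],[0,0,0.002,0,-1]]]' >/dev/null; python3 s.py
python3 -m inch '[[[0,0,0.002,0,-1]]]' >/dev/null; python3 s.py
python3 -m inch '[[[0,0,0.002,0,-1]]]' >/dev/null; python3 s.py
python3 -m inch '[[[0,0,0.002,0,-1]]]' >/dev/null; python3 s.py
python3 -m inch '[[[0,0,0.001,0,-1]]]' >/dev/null; python3 s.py; done
```

```text
22.57 [525.1  55.  183.1] [0.1 2.9] [-0.046  1.735  0.003  1.453] [ 0.   0.4 -2.3]
22.65 [525.2  55.  180.9] [0.2 2.9] [-0.045  1.737  0.003  1.449] [ 0.4 -0.3 -1. ]
22.73 [525.2  55.  178.7] [0.3 2.9] [-0.043  1.74   0.003  1.445] [-0.5 -0.2 -2.3]
22.82 [525.2  55.  176.6] [0.4 2.9] [-0.042  1.742  0.003  1.44 ] [-0.1  0.5 -1.7]
22.9 [525.3  55.1 175.6] [0.7 3. ] [-0.041  1.744  0.003  1.438] [ 0.2 -0.1  2.2]
```

```bash
for i in 1; do python3 -m inch '[[[0,0,0.001,0,-1]]]' >/dev/null; python3 s.py
python3 -m inch '[[[0,0,0.0005,0,-1]]]' >/dev/null; python3 s.py; done
python3 - <<'E'
from h import *
w=cam('wrist');b=cam('side');x=cv2.resize(w['color'][165:275,260:370],(550,550),interpolation=2);y=cv2.resize(b['color'][140:220,290:325],(241,550),interpolation=2)
cv2.imwrite('pics/four.png',np.hstack([x,y])[:,:,::-1])
E
```

```text
22.98 [525.4  55.1 174.9] [0.9 3. ] [-0.041  1.744  0.003  1.437] [-2.7  0.3  2. ]
23.07 [525.4  55.1 174.7] [1. 3.] [-0.04   1.745  0.003  1.436] [-0.7 -0.2  1.8]
```

View pics/four.png

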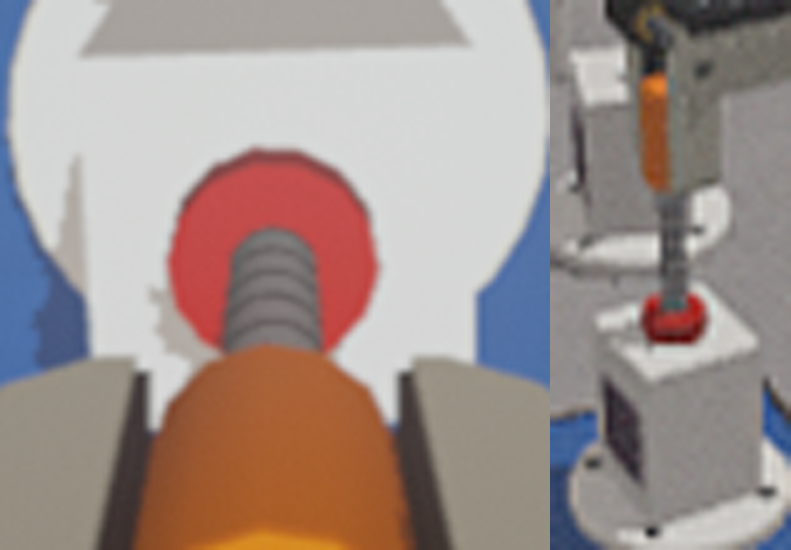

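The collar now rests on the foot's top face at about 4 N. I'll continue in small steps until the force rises above that.

```bash
python3 -m inch '[[[0,0,0.0015,0,-1]]]' >/dev/null; python3 s.py
python3 -m inch '[[[0,0,0.0015,0,-1]]]' >/dev/null; python3 s.py
python3 -m inch '[[[0,0,0.001,0,-1]]]' >/dev/null; python3 s.py
python3 -m inch '[[[0,0,0.001,0,-1]]]' >/dev/null; python3 s.py
```

```text
23.25 [525.8  55.1 173.7] [2. 3.] [-0.04   1.746  0.003  1.433] [-1.6  0.3  2.2]
23.33 [525.9  55.1 172.4] [2.4 2.9] [-0.039  1.748  0.003  1.431] [-2.3 -0.3  3. ]
23.42 [526.   55.1 171.5] [2.6 2.9] [-0.038  1.749  0.003  1.429] [-1.1  0.2  3.2]
23.5 [526.   55.1 170.5] [2.6 2.9] [-0.038  1.75   0.003  1.427] [-2.2  0.7  2.6]
```

```bash
python3 -m inch '[[[0,0,0.001,0,-1]]]' >/dev/null; python3 s.py
python3 -m inch '[[[0,0,0.001,0,-1]]]' >/dev/null; python3 s.py
```

```text
23.58 [526.   55.1 169.4] [2.7 2.8] [-0.037  1.751  0.003  1.425] [-1.9 -0.7  2. ]
23.67 [526.   55.1 168.3] [2.8 2.8] [-0.036  1.752  0.003  1.423] [-1.4 -0.2  2.1]
```

```bash
cat > chk.py <<'E'
import sys; exec(open('s.py').read()); sys.exit(s['force'][2]>5)
E
python3 -m inch '[[[0,0,0.001,0,-1]]]' >/dev/null; python3 chk.py && python3 -m inch '[[[0,0,0.001,0,-1]]]' >/dev/null && python3 chk.py && python3 -m inch '[[[0,0,0.001,0,-1]]]' >/dev/null && python3 chk.py && python3 -m inch '[[[0,0,0.001,0,-1]]]' >/dev/null && python3 chk.py && python3 -m inch '[[[0,0,0.001,0,-1]]]' >/dev/null && python3 chk.py && python3 -m inch '[[[0,0,0.001,0,-1]]]' >/dev/null && python3 chk.py && python3 -m inch '[[[0,0,0.001,0,-1]]]' >/dev/null && python3 chk.py && python3 -m inch '[[[0,0,0.001,0,-1]]]' >/dev/null && python3 chk.py
```

```text
23.75 [526.   55.1 167.2] [2.7 2.9] [-0.035  1.754  0.003  1.421] [-0.7 -0.6  2.6]False
```

```bash
sed -i 's/sys.exit(.*/sys.exit(int(s["force"][2]>5))/' chk.py
python3 -m inch '[[[0,0,0.001,0,-1]]]' >/dev/null; python3 chk.py && python3 -m inch '[[[0,0,0.001,0,-1]]]' >/dev/null && python3 chk.py && python3 -m inch '[[[0,0,0.001,0,-1]]]' >/dev/null && python3 chk.py && python3 -m inch '[[[0,0,0.001,0,-1]]]' >/dev/null && python3 chk.py && python3 -m inch '[[[0,0,0.001,0,-1]]]' >/dev/null && python3 chk.py && python3 -m inch '[[[0,0,0.001,0,-1]]]' >/dev/null && python3 chk.py && python3 -m inch '[[[0,0,0.001,0,-1]]]' >/dev/null && python3 chk.py && python3 -m inch '[[[0,0,0.001,0,-1]]]' >/dev/null && python3 chk.py
```

```text
23.83 [526.   55.1 166.1] [2.7 2.9] [-0.035  1.755  0.003  1.418] [-1.  -0.1  2.5]
23.92 [526.   55.1 165. ] [2.7 2.8] [-0.034  1.756  0.003  1.416] [-2.6 -0.2  3.5]
24.0 [526.   55.1 163.9] [2.7 2.9] [-0.033  1.758  0.003  1.414] [-1.7 -0.5  1.4]
24.08 [526.   55.1 162.8] [2.7 2.9] [-0.032  1.759  0.003  1.412] [-2.2 -0.9  3.5]
24.17 [526.   55.1 161.7] [2.7 2.9] [-0.031  1.76   0.003  1.41 ] [-1.5  0.5  3. ]
24.25 [526.   55.1 160.6] [2.7 2.8] [-0.03   1.761  0.003  1.408] [-1.7  0.5  2.9]
24.33 [526.   55.1 159.5] [2.7 2.8] [-0.03   1.762  0.003  1.406] [-2.5  0.1  2.8]
24.42 [526.   55.1 158.4] [2.8 2.8] [-0.029  1.764  0.003  1.404] [-2.  -0.2  2.4]
```

```bash
python3 -m inch '[[[0,0,0.001,0,-1]]]' >/dev/null; python3 chk.py && python3 -m inch '[[[0,0,0.001,0,-1]]]' >/dev/null && python3 chk.py && python3 -m inch '[[[0,0,0.001,0,-1]]]' >/dev/null && python3 chk.py && python3 -m inch '[[[0,0,0.001,0,-1]]]' >/dev/null && python3 chk.py && python3 -m inch '[[[0,0,0.001,0,-1]]]' >/dev/null && python3 chk.py && python3 -m inch '[[[0,0,0.001,0,-1]]]' >/dev/null && python3 chk.py && python3 -m inch '[[[0,0,0.001,0,-1]]]' >/dev/null && python3 chk.py && python3 -m inch '[[[0,0,0.001,0,-1]]]' >/dev/null && python3 chk.py && python3 -m inch '[[[0,0,0.001,0,-1]]]' >/dev/null && python3 chk.py && python3 -m inch '[[[0,0,0.001,0,-1]]]' >/dev/null && python3 chk.py
```

```text
24.5 [526.   55.2 157.3] [2.7 2.9] [-0.028  1.765  0.003  1.402] [-1.   0.   2.8]
24.58 [526.1  55.1 156.2] [2.8 2.8] [-0.027  1.766  0.003  1.4  ] [-1.6 -0.2  2.2]
24.67 [526.1  55.1 155.1] [2.7 2.8] [-0.026  1.767  0.003  1.398] [-1.4 -0.7  3.1]
24.75 [526.1  55.1 154. ] [2.8 2.8] [-0.025  1.768  0.003  1.396] [-1.9  0.1  5.1]
```

```bash
python3 -m inch '[[[0,0,0.0005,0,-1]]]' >/dev/null; python3 chk.py; python3 -m inch '[[[0,0,0,0,-1]]]' >/dev/null; python3 chk.py
```

```text
24.83 [526.3  55.1 153.8] [3.3 2.8] [-0.025  1.769  0.003  1.395] [-2.6 -0.2  8.4]
24.92 [526.2  55.1 153.8] [3.1 2.8] [-0.025  1.769  0.003  1.395] [-2.  -0.2  2.5]
```

```bash
python3 -m inch '[[[0,0,0.0007,0,-1]]]' >/dev/null; python3 chk.py; python3 -m inch '[[[0,0,0.0003,0,-1]]]' >/dev/null; python3 chk.py
```

```text
25.0 [526.4  55.1 153.5] [3.5 2.8] [-0.025  1.769  0.003  1.394] [-3.6  0.   9.4]
25.08 [526.4  55.1 153.6] [3.7 2.8] [-0.025  1.769  0.003  1.394] [-2.8 -0.2  5.1]
```

Firm bottom: two presses stalled at TCP z of 153.5–153.8 with peaks of 8.4 and 9.4 N, against a steady 2.5–3 N while sliding. I'll lift straight out now.

```bash
python3 -m inch '[[[0,0,-0.003,0,-1],[0,0,-0.005,0,-1],[0,0,-0.005,0,-1],[0,0,-0.005,0,-1],[0,0,-0.005,0,-1]]]' >/dev/null; python3 s.py
python3 -m inch '[[[0,0,-0.006,0,-1],[0,0,-0.006,0,-1],[0,0,-0.006,0,-1],[0,0,-0.006,0,-1],[0,0,-0.006,0,-1]]]' >/dev/null; python3 s.py
python3 -m inch '[[[0,0,-0.007,0,-1],[0,0,-0.007,0,-1],[0,0,-0.007,0,-1],[0,0,-0.007,0,-1],[0,0,-0.007,0,-1]]]' >/dev/null; python3 s.py
python3 -m inch '[[[0,0,-0.006,0,-1],[0,0,-0.005,0,-1],[0,0,-0.004,0,-1],[0,0,-0.002,0,-1],[0,0,-0.001,0,-1]]]' >/dev/null; python3 s.py
```

```text
25.5 [525.1  55.  175.2] [-0.   2.9] [-0.041  1.744  0.003  1.438] [ 0.7  0.5 -1.8]
25.92 [525.3  55.  208.6] [0.8 3.1] [-0.061  1.702  0.003  1.5  ] [ 0.6  0.1 -1. ]
26.33 [525.3  55.  247.8] [1.4 3.2] [-0.077  1.647  0.003  1.571] [ 0.4  1.  -2.4]
26.75 [526.   54.9 270. ] [4.1 3.2] [-0.083  1.613  0.003  1.608] [-1.   0.4 -0.6]
```

```bash
python3 -m inch '[[[-0.003,0.006,0,0,-1],[-0.0055,0.0105,0,0,-1],[-0.0065,0.0125,0,0,-1],[-0.0065,0.0125,0,0,-1],[-0.0065,0.0125,0,0,-1]]]' >/dev/null; python3 s.py
python3 -m inch '[[[-0.0065,0.0125,0,0,-1],[-0.0065,0.0125,0,0,-1],[-0.0065,0.0125,0,0,-1],[-0.0065,0.0125,0,0,-1],[-0.0065,0.0125,0,0,-1]]]' >/dev/null; python3 s.py
python3 -m inch '[[[-0.0065,0.0125,0,0,-1],[-0.0065,0.0125,0,0,-1],[-0.0065,0.0125,0,0,-1],[-0.0065,0.0125,0,0,-1],[-0.0065,0.0125,0,0,-1]]]' >/dev/null; python3 s.py; python3 -c "
from h import *
to(445.7,-229.1,250)"
```

```text
27.17 [508.5  -6.2 268.1] [1.5 3.5] [-0.136  1.665  0.004  1.612] [-0.3 -0.2 -1. ]
27.58 [485.7 -82.  265.1] [-3.2  2.8] [-0.175  1.705  0.002  1.615] [-0.5 -0.3 -2.3]
28.0 [ 462.  -157.6  262.4] [-7.6  2.9] [-1.820e-01  1.716e+00 -1.000e-03  1.616e+00] [ 0.6  0.5 -2. ]
t 28.0 tcp [ 462.  -157.6  262.4] tilt 0.46 yaw 12.3 F [ 0.6  0.5 -2. ] M [ 0.04  0.03 -0.02] w 24.1 | tool delta mm [-31.1  66.5  12.3]
zaxis xy mrad [-7.6  2.9] tip if seated-grip [ 461.1 -157.2  138.8]
```

```bash
python3 -m inch '[[[-0.006,0.0125,0,0,-1],[-0.006,0.0125,0,0,-1],[-0.005,0.0125,0,0,-1],[-0.004,0.009,0,0,-1],[-0.003,0.006,0,0,-1]]]' >/dev/null; python3 s.py
python3 -m inch '[[[-0.001,0.003,0,0,-1],[-0.001,0.001,0,0,-1],[0,0,0,0,-1],[0,0,0,0,-1]]]' >/dev/null; python3 s.py;python3 -c "
from h import *
to(445.7,-229.1,250)"
```

```text
28.42 [ 443.9 -221.4  259.9] [-11.9   3.2] [-0.155  1.697 -0.004  1.612] [ 0.6  1.  -2.2]
28.75 [ 441.3 -227.3  259.2] [-13.1   4.1] [-0.152  1.696 -0.004  1.612] [-0.1  0.4 -2. ]
t 28.75 tcp [ 441.3 -227.3  259.2] tilt 0.79 yaw 12.0 F [-0.1  0.4 -2. ] M [ 0.02 -0.02  0.02] w 24.5 | tool delta mm [4.  2.7 9.1]
zaxis xy mrad [-13.1   4.1] tip if seated-grip [ 439.7 -226.8  135.6]
```

```bash
python3 -m inch '[[[0.002,0.001,0.005,0,-1],[0.002,0.001,0.006,0,-1],[0.001,0.001,0.007,0,-1],[0,0,0.007,0,-1],[0,0,0.007,0,-1]]]' >/dev/null; python3 s.py
python3 -m inch '[[[0,0,0.005,0,-1],[0,0,0.005,0,-1],[0,0,0.004,0,-1],[0,0,0.002,0,-1],[0,0,0.001,0,-1]]]' >/dev/null; python3 s.py;python3 - <<'E'
from h import *
to(448,-230,189)
w=cam('wrist');b=cam('side');print('well px pred',proj(w,[[444,-230,50],[446,-229,50]]),proj(b,[[444,-230,50]]))
x=cv2.resize(w['color'][165:275,260:370],(550,550),interpolation=2);y=cv2.resize(b['color'][200:310,275:323],(240,550),interpolation=2)
cv2.imwrite('pics/five.png',np.hstack([x,y])[:,:,::-1])
E
```

```text
29.17 [ 448.6 -227.7  225.7] [-10.4   3. ] [-0.126  1.732 -0.003  1.546] [-0.  -0.4 -2. ]
29.58 [ 447.  -226.3  203.3] [-14.8   5.9] [-0.116  1.764 -0.003  1.509] [ 0.3  0.1 -2.2]
t 29.58 tcp [ 447.  -226.3  203.3] tilt 0.92 yaw 12.2 F [ 0.3  0.1 -2.2] M [-0.04  0.06  0.05] w 24.9 | tool delta mm [ 0.4  4.  14.2]
zaxis xy mrad [-14.8   5.9] tip if seated-grip [ 445.1 -225.6   79.7]
well px pred [[319.22876504 190.7828862 ]
 [318.63317235 188.49577685]] [[303.91113872 267.53360702]]
```

View pics/five.png

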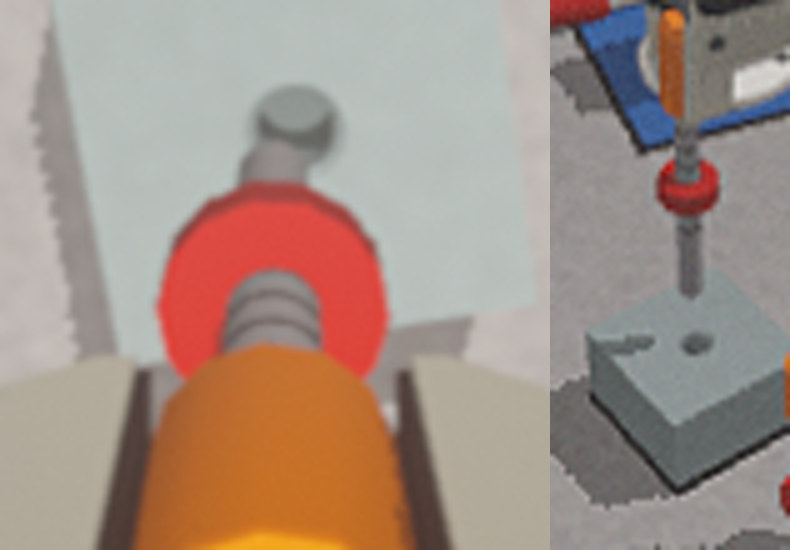

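The wrist crop shows the well at px (319.4,189.4) and the rod tip at about (314.6,199). That calls for about +4 mm in tool y and +1 mm in tool x, which agrees with the joint-based estimate.

```bash
python3 -m inch '[[[0.0005,0.0015,0,0,-1],[0.0005,0.001,0.001,0,-1],[0,0.0005,0.001,0,-1],[0,0,0,0,-1],[0,0,0,0,-1]]]' >/dev/null; python3 s.py;cat > rel3.py <<'E'
from h import *
s=get_state();Rm=R.from_quat(s['eef_rot']).as_matrix();z=1000*Rm[:,2]
t=np.array([445.7+.1236*(6.4-z[0]),-229.1+.1236*(-3.3-z[1]),189]); to(*t)
w=cam('wrist');g=cv2.cvtColor(w['color'],cv2.COLOR_RGB2GRAY)
u,v=proj(w,[[444.5,-229.5,50]])[0].round().astype(int);print(u,v);sub=g[v-14:v+16,u-16:u+16]
for r in sub[::2]: print(' '.join('%3d'%k for k in r[::1]))
E
python3 rel3.py
```

```text
30.1 [ 449.7 -230.1  203.2] [-12.    4.1] [-0.108  1.756 -0.003  1.505] [ 0.   0.  -1.4]
t 30.1 tcp [ 449.7 -230.1  203.2] tilt 0.73 yaw 12.2 F [ 0.   0.  -1.4] M [-0.02 -0.03  0.02] w 24.6 | tool delta mm [-1.5 -0.4 14.2]
zaxis xy mrad [-12.    4.1] tip if seated-grip [ 448.2 -229.6   79.6]
314 192
187 187 187 187 187 187 187 188 187 187 187 187 187 188 189 189 189 188 188 188 187 188 188 188 188 188 188 187 188 187 188 188
187 186 186 186 186 187 187 188 188 187 188 187 188 188 188 189 188 188 187 187 187 187 187 187 187 187 187 187 187 188 188 188
186 186 185 185 185 186 187 187 187 188 188 188 189 189 189 188 188 188 187 187 187 187 187 187 187 187 187 187 187 188 189 189
187 186 186 185 186 185 186 187 188 188 187 183 179 173 168 164 162 165 171 176 182 186 188 188 188 188 188 187 188 188 188 188
187 186 186 186 186 186 186 186 182 172 161 152 147 146 146 146 146 146 145 146 148 157 172 185 190 190 188 188 188 188 188 188
187 186 186 186 185 186 184 175 159 150 147 147 147 148 148 148 147 149 148 149 147 147 149 160 175 186 189 189 189 188 189 189
188 187 186 186 186 183 175 160
[... 420 characters left out ...]
 143 143 144 141 135 131 144 162 171 183 187 187 188 188 188
188 187 188 187 187 186 183 178 172 154 125 119 126 133 138 141 142 144 144 144 143 139 138 150 171 182 188 189 188 188 189 189
189 188 188 188 188 187 188 187 177 150 121 120 124 128 133 136 139 139 140 139 139 136 136 157 183 190 189 188 189 189 190 190
189 189 189 189 189 189 188 181 164 128 104 101  98  99  99 102 101 101 100 103 104 104 108 129 159 178 185 189 189 190 189 191
190 191 185 170 150 137 122 103  95  95  97  98 102 101 101 100 100 100 100  99 100 100  97  96  96 101 120 147 168 181 187 191
186 168 131  97  90  92  95  99 105 110 113 115 119 120 119 120 120 119 119 121 119 119 118 115 110 103  98  95  96 106 127 156
```

```bash
python3 -m inch '[[[-0.001,0,0.003,0,-1],[-0.0005,0,0.004,0,-1],[0,0,0.004,0,-1],[0,0,0.004,0,-1],[0,0,0.002,0,-1]]]' >/dev/null; python3 s.py; python3 rel3.py | head -3
```

```text
30.57 [ 448.  -230.5  185.1] [-11.2   3.6] [-0.102  1.784 -0.003  1.471] [-0.6  0.2 -1.9]
t 30.57 tcp [ 448.  -230.5  185.1] tilt 0.67 yaw 12.2 F [-0.6  0.2 -1.9] M [ 0.   -0.01  0.04] w 24.4 | tool delta mm [-0.1 -0.6 -3.9]
zaxis xy mrad [-11.2   3.6] tip if seated-grip [ 446.6 -230.1   61.5]
313 195
```

Aligned within about 0.6 mm. I'll enter the well with force checks.

```bash
python3 -m inch '[[[0,-0.0003,0.003,0,-1],[0,0,0.003,0,-1],[0,0,0.002,0,-1]]]' >/dev/null; python3 chk.py && python3 -m inch '[[[0,0,0.002,0,-1]]]' >/dev/null && python3 chk.py && python3 -m inch '[[[0,0,0.002,0,-1]]]' >/dev/null && python3 chk.py && python3 -m inch '[[[0,0,0.002,0,-1]]]' >/dev/null && python3 chk.py && python3 -m inch '[[[0,0,0.003,0,-1],[0,0,0.003,0,-1]]]' >/dev/null && python3 chk.py && python3 -m inch '[[[0,0,0.003,0,-1],[0,0,0.002,0,-1]]]' >/dev/null && python3 chk.py
```

```text
30.87 [ 447.7 -230.   176. ] [-11.8   3.9] [-0.097  1.796 -0.003  1.454] [-0.5 -0.3 -1.9]
30.95 [ 447.6 -229.9  173.6] [-11.9   4. ] [-0.095  1.799 -0.003  1.45 ] [-0.2  0.1 -1.9]
31.03 [ 447.6 -229.9  171.4] [-11.9   4. ] [-0.094  1.802 -0.003  1.446] [ 0.4  1.3 -1.9]
31.12 [ 447.6 -229.9  169.3] [-11.9   4. ] [-0.092  1.804 -0.003  1.442] [-0.1  0.2 -1.3]
31.28 [ 447.8 -230.1  163. ] [-11.3   3.6] [-0.088  1.812 -0.003  1.429] [-0.  -0.2 -1.5]
31.45 [ 447.6 -229.9  157.2] [-11.5   3.8] [-0.083  1.818 -0.003  1.418] [-0.3  0.  -2.6]
```

```bash
python3 -m inch '[[[0,0,0.003,0,-1],[0,0,0.002,0,-1]]]' >/dev/null; python3 chk.py && python3 -m inch '[[[0,0,0.002,0,-1],[0,0,0.002,0,-1]]]' >/dev/null && python3 chk.py && python3 -m inch '[[[0,0,0.002,0,-1]]]' >/dev/null && python3 chk.py && python3 -m inch '[[[0,0,0.001,0,-1]]]' >/dev/null && python3 chk.py && python3 -m inch '[[[0,0,0.001,0,-1]]]' >/dev/null && python3 chk.py && python3 -m inch '[[[0,0,0.001,0,-1]]]' >/dev/null && python3 chk.py  && python3 -m inch '[[[0,0,0.001,0,-1]]]' >/dev/null && python3 chk.py
```

```text
31.62 [ 447.4 -229.9  151.6] [-11.7   3.9] [-0.079  1.825 -0.003  1.408] [-0.6  0.5 -1.5]
31.78 [ 447.4 -229.9  147.1] [-11.8   3.9] [-0.075  1.83  -0.003  1.399] [ 0.5  0.2 -2.4]
31.87 [ 447.4 -229.9  144.9] [-11.8   3.9] [-0.074  1.832 -0.003  1.395] [ 0.2 -0.5 -2. ]
31.95 [ 447.3 -229.8  143.5] [-11.9   4. ] [-0.073  1.834 -0.003  1.393] [-0.1  0.6 -0.7]
32.03 [ 447.2 -229.8  142.4] [-12.1   4.1] [-0.072  1.835 -0.003  1.39 ] [ 1.2  0.7 -2.6]
32.12 [ 447.2 -229.8  141.3] [-12.   4.] [-0.071  1.836 -0.003  1.388] [-0.2  1.  -1.6]
32.2 [ 447.2 -229.8  140.3] [-11.9   4. ] [-0.07   1.837 -0.003  1.386] [ 0.1  0.7 -1.7]
```

```bash
python3 -m inch '[[[0,0,0.001,0,-1]]]' >/dev/null; python3 chk.py && python3 -m inch '[[[0,0,0.0007,0,-1]]]' >/dev/null && python3 chk.py && python3 -m inch '[[[0,0,0.0007,0,-1]]]' >/dev/null && python3 chk.py && python3 -m inch '[[[0,0,0.0007,0,-1]]]' >/dev/null && python3 chk.py && python3 -m inch '[[[0,0,0.0007,0,-1]]]' >/dev/null && python3 chk.py && python3 -m inch '[[[0,0,0.0007,0,-1]]]' >/dev/null && python3 chk.py
```

```text
32.28 [ 447.3 -229.9  139.2] [-11.8   3.9] [-0.069  1.838 -0.003  1.384] [-0.1  0.  -2.3]
32.37 [ 447.3 -229.8  138.4] [-11.8   3.9] [-0.068  1.839 -0.003  1.383] [ 0.  -0.7 -2.4]
32.45 [ 447.3 -229.9  137.7] [-11.6   3.8] [-0.068  1.84  -0.003  1.381] [-0.1  0.6 -0.6]
32.53 [ 447.3 -229.9  137. ] [-11.7   3.8] [-0.067  1.841 -0.003  1.38 ] [-0.6  0.4 -1.4]
32.62 [ 447.6 -230.   136.8] [-11.    3.5] [-0.067  1.841 -0.003  1.378] [-0.6  1.8  6.5]
```

Seated on the well floor at TCP z of 136.8. I'll release and retreat.

```bash
python3 -m inch '[[[0,0,0,0,0.3],[0,0,0,0,0.3],[0,0,0,0,0.3],[0,0,0,0,0.3],[0,0,0,0,0.3]]]' >/dev/null; python3 s.py
python3 -m inch '[[[0,0,0,0,0.3],[0,0,0,0,0.3],[0,0,0,0,0.3],[0,0,0,0,0.3],[0,0,0,0,0.3]]]'
python3 - <<'E'
from h import *
b=cam('side');w=cam('wrist');print(blobs(b,(5,150,120),(18,255,255))[0]);print(blobs(w,(5,150,120),(18,255,255))[0]); to(445,-230,230)
E
```

```text
33.03 [ 448.4 -230.6  137.9] [-9.   2.1] [-0.068  1.84  -0.003  1.378] [-0.5  0.3  0.7]
t: 33.45
tool_pos: [448.4, -230.6, 137.8]
eef_rot: [0.994, 0.106, -0.004, -0.002]
force: [0.1, -0.6, 0.5]
grip_width: 60.1
[([297, 228, 10, 18, 108], [300.9, 238.0]), ([262, 266, 8, 15, 94], [265.3, 272.6]), ([322, 270, 8, 15, 101], [325.1, 276.9])]
[([457, 204, 56, 45, 1645], [484.4, 226.0]), ([280, 239, 56, 53, 2387], [308.5, 268.2]), ([296, 331, 23, 3, 45], [306.9, 331.6]), ([335, 361, 24, 10, 179], [346.4, 366.4])]
t 33.55 tcp [ 448.4 -230.6  137.8] tilt 0.53 yaw 12.2 F [ 0.5 -0.6 -0.7] M [-0.02  0.02 -0.03] w 60.6 | tool delta mm [ -4.   -1.7 -92.1]
zaxis xy mrad [-9.   2.1] tip if seated-grip [ 447.3 -230.3   14.2]
```

```bash
python3 -m inch '[[[0,0,-0.005,0,0.3],[0,0,-0.01,0,0.3],[0,0,-0.015,0,0.3],[0,0,-0.015,0,0.3],[0,0,-0.015,0,0.3]]]' >/dev/null; python3 s.py
python3 -m inch '[[[0,0,-0.015,0,0.3],[0,0,-0.015,0,0.3],[-0.01,0,-0.015,0,0.3],[-0.015,0,-0.01,0,0.3],[-0.02,0,-0.005,0,0.3]]]' >/dev/null; python3 s.py
python3 -m inch '[[[-0.03,0,0,0,0.3],[-0.03,0,0,0,0.3],[-0.01,0,0,0,0.3],[0,0,0,0,0.3],[0,0,0,0,0.3]]]' >/dev/null; python3 s.py
python3 - <<'E'
from h import *
a=cam('top');b=cam('side')
for im in(a,b):print('orange',blobs(im,(5,150,120),(18,255,255))[0],'red',blobs(im,(0,150,80),(4,255,255))[0])
P=lambda z:np.array([444,-230,z])
for h in (15,73,79,85,135,157.5,180):print(h,proj(b,[P(h)])[0].round(1),proj(a,[P(h)])[0].round(1))
x=cv2.resize(b['color'][200:300,240:400],(800,500),interpolation=2);cv2.imwrite('pics/end.png',x[:,:,::-1])
E
```

```text
33.97 [ 446.7 -229.3  198.3] [-15.2   6.1] [-0.11   1.767 -0.003  1.5  ] [0.3 0.1 0.5]
34.38 [ 405.8 -239.2  269.6] [-8.2  2.3] [-0.231  1.746 -0.003  1.635] [-0.5 -0.6 -0.8]
34.8 [ 334.7 -256.1  278.5] [-0.  -5.7] [-0.388  1.855 -0.004  1.671] [ 0.2 -0.1 -0.9]
orange [([420, 226, 9, 6, 36], [424.0, 228.8]), ([388, 236, 11, 9, 68], [392.6, 239.9])] red [([262, 238, 8, 34, 219], [265.3, 255.2])]
orange [([298, 226, 10, 20, 184], [302.6, 235.2]), ([262, 265, 9, 16, 110], [265.7, 272.5]), ([322, 270, 8, 15, 101], [325.1, 276.9])] red [([262, 197, 25, 10, 138], [273.7, 201.4]), ([298, 254, 11, 10, 64], [303.0, 258.9]), ([265, 291, 8, 8, 35], [268.5, 294.8]), ([321, 295, 9, 9, 35], [325.0, 299.3])]
15 [304.3 277.1] [385.4 241.6]
73 [303.6 261. ] [388.2 241.2]
79 [303.6 259.2] [388.5 241.2]
85 [303.5 257.5] [388.8 241.1]
135 [302.9 242.3] [391.4 240.7]
157.5 [302.6 235.1] [392.7 240.5]
180 [302.3 227.8] [394.  240.3]
```

View pics/end.png

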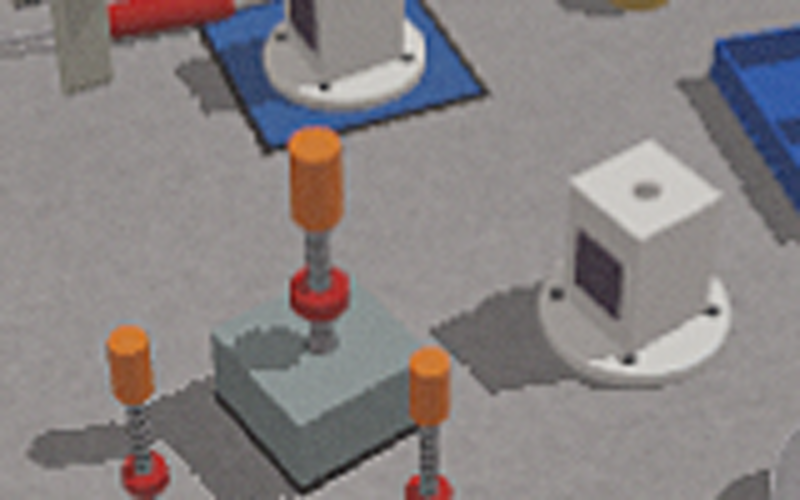

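```bash
python3 - <<'E'
from h import *
b=cam('side');a=np.linspace(0,6.283,73)
c=b['color'].astype(int);red=(c[...,0]>1.5*c[...,1])&(c[...,0]>60)&(c[...,0]-c[...,2]>30);red[:,:290]=0;red[:,316:]=0;red[:248]=0;red[275:]=0
ys,xs=np.nonzero(red);print('box',xs.min(),xs.max()+1,ys.min(),ys.max()+1)
for h in(58,60,62,64,66):
  p=np.vstack([proj(b,[[444+15*np.cos(t),-230+15*np.sin(t),15+h+k] for t in a]) for k in(0,12)]);print(h,p.min(0).round(1),p.max(0).round(1))
print(c[250:268,300].tolist());print(c[250:268,303].tolist())
E
```

```text
box 298 310 253 264
58 [297.4 253.2] [309.7 265.4]
60 [297.3 252.7] [309.7 264.8]
62 [297.3 252.1] [309.7 264.2]
64 [297.3 251.5] [309.7 263.6]
66 [297.2 250.9] [309.6 263. ]
[[148, 143, 142], [151, 146, 145], [149, 148, 149], [161, 125, 123], [173, 68, 64], [145, 44, 47], [118, 45, 41], [118, 44, 41], [122, 55, 53], [164, 48, 47], [146, 44, 43], [112, 46, 42], [112, 50, 47], [121, 101, 100], [141, 148, 147], [138, 150, 149], [147, 158, 157], [110, 118, 116]]
[[94, 89, 92], [91, 88, 90], [85, 85, 84], [94, 90, 91], [96, 97, 97], [83, 83, 85], [89, 88, 91], [86, 97, 99], [130, 71, 68], [169, 50, 42], [174, 56, 49], [129, 45, 43], [103, 46, 48], [106, 38, 31], [97, 71, 74], [90, 88, 88], [81, 78, 78], [91, 89, 89]]
```

The collar's lower edge at row 264 corresponds to about 62 mm above the tip. The touch data give about 63 mm, so they agree within image accuracy. I'll hand the job in.

```bash
python3 -c "
from h import *
print(finish_job())"
```

```text
the job is handed in; nothing more can be done
None
```

I took the large orange-handled gauge from its holder and lowered it into the bore of the foot on the blue mat until it bottomed. It is back in its holder, released, and the job was handed in at about 35 s.

**First touch:** the rod's first contact was off-centre and hit the mouth's edge. It pushed with about 18–19 N, close to the 2 kg limit, and the gauge slid about 2 mm up in the grip. I backed off, shifted sideways, and it then went in freely.

**Bottoming:** the force stayed at about 4–5 N while the collar slid, then stopped firmly twice at about 11 N. Pressing that hard may set the mark up to about 0.8 mm too deep.

**Checks after release:**
- **Seating:** the handle is back at its starting position in the image, to within 0.5 px, so the gauge is fully down and upright.
- **Mark:** the collar moved about 22 mm by both the arm's travel and the images. Touch puts the mark at about 63 mm. The side image gave 59 mm from the collar's centre and about 62 mm from its lower edge. I trust touch and the lower edge, because the rod hides part of the collar and shifts the centre estimate.
- **Collar start:** the touch figure means the collar began about 5 mm up rather than at 0. I did not confirm this separately.
- **Other objects:** the two small gauges had not moved in the last side image. I did not check the rest individually, but no contact was felt other than at the foot and the holder.

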